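# Stow the cold chisel and shut the tool chest

### The arm

A 6-joint arm with a two-finger parallel gripper is mounted at the origin on the work surface. World frame = base frame: x ahead of the robot, y to its left, z up, the work surface at z = 0. Lengths are in m, angles in degrees, forces in N, time in s.
With the tool pointing down it reaches from about 0.225 to 0.725 m from the base axis. Payload 3.1 kg.
Tool frame: the origin (TCP) lies on the centre line of the jaws, within the pads' length; the fingertips stand 8 mm ahead of it and the grasp point (between the pads) lies 11 mm behind it; z points along the fingers, y is the direction in which the jaws open and shut (so a half turn about z gives the same grasp; the last joint's range is limited). The gripper opens to 85 mm and grips with 20 to 120 N. Pads are 22 mm wide; open, the fingers measure 114 mm over their backs; the gripper's body (76 mm by 85 mm) begins 54 mm behind the grasp point. The pads swing forward as they close: fully open they stand 13 mm farther back than shut.
Start: joints at [55.989, 2.75, 5.684, 92.934, 0, 82.678], TCP at [0.236, 0.469, 0.239] pointing down, gripper open.
Joint ranges: [-166.93, 166.93], [-56.73, 111.36], [-69.38, 81.34], [-121.58, 131.49], [-85.45, 84.26], [-180, 180]. Speed limits (degrees/s): [159.86, 159.86, 180, 180, 180, 180].

### API

Orientations are given as a 3x3 rotation matrix whose columns are the frame's x, y, z axes.
In Python, from workcell import * gives the robot as it stands.
- The arm moves only by the tool drive_tool, never from a script. Its argument "steps" is a list of rows, each an object with "slide": the shift along the world's x, y, z in m, a list of three; "twist": the turn about the world's z in degrees. In form: [{"slide": [dx, dy, dz], "twist": twist}, ...]. A call has 1 to 12 rows; each row shifts and turns the pose as measured when the row begins; what a row does not reach is not made up. A row lasts 1/8 s, in which the tool goes at most 62.5 mm and 10.7 degrees, less where a joint would pass 70% of its speed; a pose out of reach is approached as far as the arm can. A call is refused whole if a number of a shift passes 0.0625 or a number of a turn 10.7, either way. A call with a gripper value outside its range is refused whole. "hand" is the opening, from 0 (shut) to 1 (fully open), set as the call begins (left out, the last holds). The fingers move at their own pace and stop on an object; "newtons" is the grip in N (left out, the last holds). Time passes only in rows, so rows that do not move let the fingers close. It gives the time, the measured TCP pose, the force and the opening at its end, in the units of the state.
- read_state(): the state, without advancing time (a new reading comes with each control period).
- read_camera(name): name is "scene" or "top"; returns a dict with "image" (420x560x3 uint8, red, green, blue), "fovy" (degrees; the focal length in pixels is half the picture's height over the tangent of half this angle, whatever the lens; pixels are square), "cx", "cy" (the principal point, pixels), "pose" (4x4, takes a point from camera to world coordinates). Camera axes: x right, y down, z forward; pixel columns grow to the right and rows downward; lengths in m; the calibration is good to about 2 mm. A picture is of the moment at which its call begins. There is no depth.
- hand_in(): hands the job in, once; it reports no verdict.
Trained networks look in a picture, given as the dict that the camera call returned (one of the last four; its "shot" number tells which), for a name from the list of things; names that differ only in an ending like _2 or _b are one class to them, and where a whole thing is asked for, a point or a joint stands for the part that bears it (a point fixed in the world has none). Each returns a list of dicts, best first, with "confidence" (0 to 1); they miss things now and then, are a little off and sometimes report something else, mostly with a low value. They report only what shows in the picture. A call takes as long as a camera call. They do not tell look-alikes from the thing itself.
- masks_of(name, picture): "region" (420x560 bool, what is visible of it) and "position" ([column, row] in pixels, amid what is visible of it).
The state is a dict: "time": time; "qpos": joint angles; "joint_vel": joint speeds; "tau": joint torques, N m; "position": TCP position; "tcp_rot": TCP orientation; "contact_force": force on the tool from outside, world axes, zero at the start; "ft_torque": the same for the moment, N m; "opening": finger opening in m.
Only numpy, scipy, OpenCV 4.12 (cv2) and the standard library are available. Lean on these libraries where they do the work, as an engineer would, in place of code of your own. Each camera call takes 0.05 s, during which the arm holds its last target.

### The job

Put the loose cold chisel away: lay it level in the V notches of the two rests inside the open tool chest, bridging both about centrally, and let go of it. Then bring the lid down by its front bar without letting it drop shut, and push the lock stud on top of the closed lid fully in, feeling for its stop with steady, moderate pressure and no hammering. Do not knock the tong rail above the chest or disturb the other tools on the bench.

Things in the scene. Friction and masses are not known exactly. Their poses are not given: they have to be found in the camera images.
- chest: Grey sheet-steel tool chest fixed to the bench, open-topped tray 140 (x) x 220 (y) x 75 high, walls and floor 4 thick. Origin: centre of its underside on the bench; x points away from the robot towards the hinge, y along the hinge, z up. It stands turned by up to 0.2 rad.
- rests (a point): Where the chisel's middle must end up: 47 above the bench, midway between two 8 mm thick steel V rests that stand inside the chest at y = -45 and +45 from this point. Each V is 90 degrees wide, open upward, its bottom 34 and its tips 50 above the bench, tips at +-15.5 in x; the V groove runs along the chest's y. The point lies 12 on the robot's side of the chest's centre. Axes as the chest's.
- chisel: Loose octagonal steel bar (cold chisel), 18 across flats and 140 long overall, with a flat 18 wide x 7 thick blade over the last 24 of its length at its +x end. About 0.26 kg (varies). Origin on its axis at the middle of its length, 9 above the bench as it lies; x along its length. Either end may go either way in the rests. It lies on one side of the chest, the tin on the other; which is which varies.
- lid (a joint): Angle of the hinged lid, 0 = closed flat on the chest, growing as it opens; starts at about 1.72 to 1.88 rad, leaning back past upright (stop at 1.95). The lid is a 140 x 220 x 6 steel plate, about 0.5 kg (varies). Its stiff hinge holds it where it is put while more open than about 1.2 rad, but lower than about 1.0 rad (in between depending on its weight) it drops shut if not held.
- lid_hinge (a point): Middle of the hinge line, at the chest's far top rim, 70 beyond the chest's centre and 75.5 above the bench. The hinge line is parallel to the chest's y.
- lid_bar (a point): Middle of the lid's pull bar: round bar of 12 diameter, 90 long, parallel to the hinge, 178 from the hinge line (3 above the lid's underside). It stands 38 out from the lid's front edge on two arms at its ends, leaving a gap of 32 between bar and edge. With the lid closed it is in front of the chest, 78 above the bench.
- stud (a joint): How far the lock stud is pushed into its housing: 0 out, 0.010 m fully in. It slides under about 8 N and stays where it is left (no spring); fully in, it stops hard: feel for that, pressing the lid and lock with less than 50 N.
- stud_foot (a point): Point on the lid's outer face under the lock stud's axis: on the lid's middle line, 90 from the hinge line. The lock: a dark round housing 36 across, a steel stud with a cap 24 across. The housing is screwed up to a height that differs each time and is not measured: the stud's flat top starts somewhere between 21 and 33 above the lid's outer face, always 16 above the housing's top; fully in it is 10 lower.
- panel: The lid's sheet-steel plate, 140 x 220 x 6, with the lock on it (the lid without its bar). Origin on the hinge line's middle; the plate lies from 0 to -140 along its x, underside at z = 0.
- rail: Dark steel tong rail fixed behind and above the chest: a 25 mm square bar along the chest's y, 400 between its two 25 mm square posts, with a pair of tongs hanging 155 to each side of the middle down to 190 below the bar. Origin as the chest's.
- rail_mid (a point): Centre of the square rail above the open lid's bar: 60 beyond the hinge line and 395 above the bench. It leaves no room for a gripper pointing straight down on the open lid's bar: come in tilted, from the robot's side.
- tin: Bystander: upright metal tin, 60 in diameter, 75 high; origin under its centre.
- hammer: Bystander: hammer lying on the bench to the left.
- brush: Bystander: brush lying on the bench to the right.
Not all that is in view belongs to the job. Of the things that look like the chisel, the larger one is meant.

How it is judged:
By the outcome, as a careful person would: the job done as asked, in the order asked, and still so for the second after the job is handed in, with the robot touching nothing.
It also fails if it takes over 72 s, if anything falls off the work surface, if the arm or the gripper's body presses on something with over 40 N, if the wrist force passes 120 N, or if a joint passes its speed limit or range.

## Working session

There is one attempt and no reset: what is moved stays moved. The work goes in short steps, Python scripts to look and compute and a tool call to move; the robot and the scene stay as the last step left them, time stands still between calls to the robot, and variables do not carry over. Pictures are saved under pics/ and viewed, and the job is handed in when it is done.

Besides the shell and the picture viewer there is one more tool, called after "Emit:" as name(argument=value, ...) on one line, values as JSON. drive_tool: Moves the arm, as the interface text tells. Its arguments: {"type":"object","properties":{"steps":{"type":"array","items":{"type":"object","properties":{"slide":{"type":"array","items":{"type":"number"}},"twist":{"type":"number"}}}},"hand":{"type":"number"},"newtons":{"type":"number"}},"required":["steps"]}

```bash
ls -la; mkdir -p pics; python3 - <<'E'
from workcell import *
import cv2, numpy as np, pickle
print(read_state())
P={}
for n in ("scene","top"):
    p=read_camera(n); P[n]=p
    cv2.imwrite(f"pics/{n}0.png",p["image"][:,:,::-1])
    print(n,p["fovy"],p["cx"],p["cy"],p["pose"],p["shot"])
    for o in ("chest","chisel","lid","lid_bar","panel","stud","rail","tin","hammer","brush"):
        for m in masks_of(o,p): print(n,o,round(m["confidence"],2),np.round(m["position"],1),m["region"].sum())
pickle.dump(P,open("P0.pkl","wb"))
E
```

```text
total 12
drwxr-xr-x  3 agent agent 4096 Dec  7 13:50 .
drwxr-xr-x 23 root  root  4096 Dec  7 13:50 ..
drwxr-xr-x  2 agent agent 4096 Dec  7 13:50 pics
{'time': 0.0, 'qpos': array([5.59898504e+01, 2.79322014e+00, 5.59002261e+00, 9.29323955e+01,
       6.48583268e-04, 8.26775323e+01]), 'joint_vel': array([-0.01238356, -0.03612597,  0.02398766, -0.06716488, -0.03934041,
        0.00217028]), 'tau': array([-6.79230852e-04, -3.38777733e+01,  3.20017862e+01,  2.02054158e-02,
       -3.73653320e-04,  1.12287012e-05]), 'position': array([0.23546592, 0.46857074, 0.23810024]), 'tcp_rot': array([[-8.93467753e-01,  4.49125370e-01, -1.33308464e-03],
       [ 4.49127239e-01,  8.93465668e-01, -1.95538626e-03],
       [ 3.12851780e-04, -2.34579919e-03, -9.99997200e-01]]), 'contact_force': array([-0.32743353, -0.17668615,  0.26259125]), 'ft_torque': array([-0.00699732, -0.02179704,  0.02932135]), 'opening': 0.08534748513877916}
scene 52.59426004874072 279.5710914512742 208.2360265354641 [[-0.99424068  0.08423209 -0.06626029  0.65173658]
 [ 0.10699038  0.74431716 -0.65920029  0.84470955]
 [-0.00620715
[... 784 characters left out ...]
9.99988758e-01 -4.64689872e-03 -9.43578947e-04 -1.46400472e-02]
 [ 1.67756900e-03 -1.60584123e-01 -9.87020732e-01  1.73892124e+00]
 [ 0.00000000e+00  0.00000000e+00  0.00000000e+00  1.00000000e+00]] 2
top chest 0.62 [293.3 189.1] 6905
top chest 0.22 [373.9 237.8] 276
top chisel 0.77 [197.8 239.7] 186
top chisel 0.18 [373. 237.] 270
top lid 0.59 [297.2 186.7] 1412
top lid_bar 0.77 [298.9 184.7] 1488
top lid_bar 0.66 [293.4 187.2] 6997
top panel 0.8 [296.7 188. ] 1302
top panel 0.19 [292.  186.3] 1379
top stud 0.66 [418.2 239.4] 565
top tin 0.66 [371.6 237. ] 265
top tin 0.28 [297.3 188.2] 6565
top hammer 0.56 [146.3 242.3] 659
top brush 0.87 [419.6 238.8] 485
top brush 0.46 [296.4 186.5] 1286
```

View pics/scene0.png

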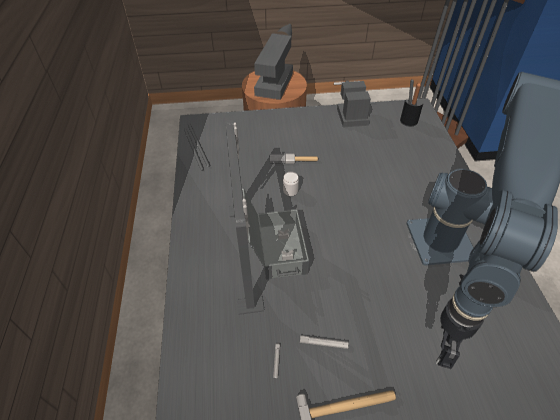

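View pics/top0.png

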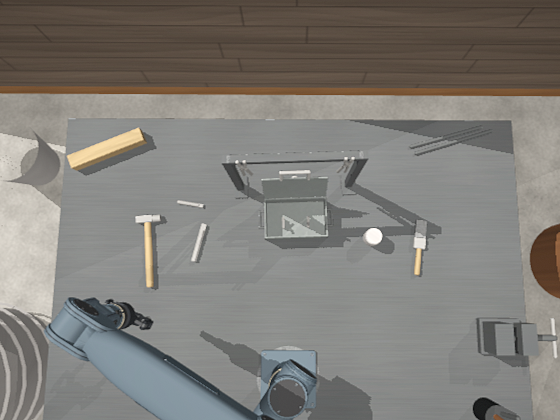

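```bash
python3 - <<'E'
import pickle,cv2
P=pickle.load(open("P0.pkl","rb"))
a=P["scene"]["image"][170:420,180:420,::-1]; cv2.imwrite("pics/s0z.png",cv2.resize(a,None,fx=2.4,fy=2.4,interpolation=cv2.INTER_CUBIC))
a=P["top"]["image"][130:290,130:410,::-1]; cv2.imwrite("pics/t0z.png",cv2.resize(a,None,fx=2.8,fy=2.8,interpolation=cv2.INTER_CUBIC))
E
```

```text
(no output)
```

View pics/s0z.png

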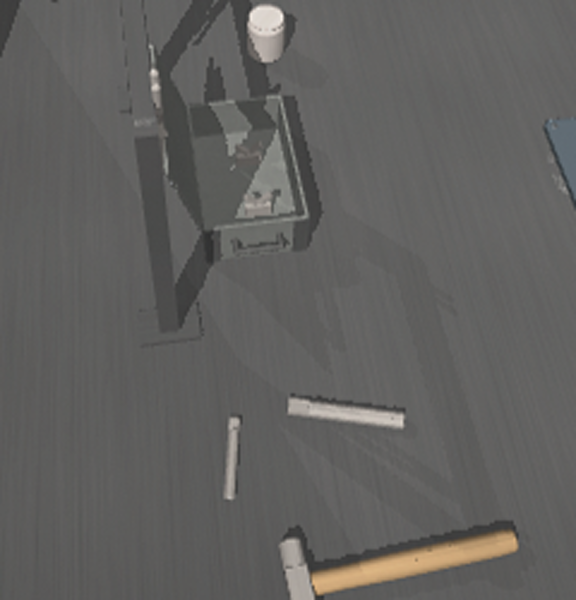

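View pics/t0z.png

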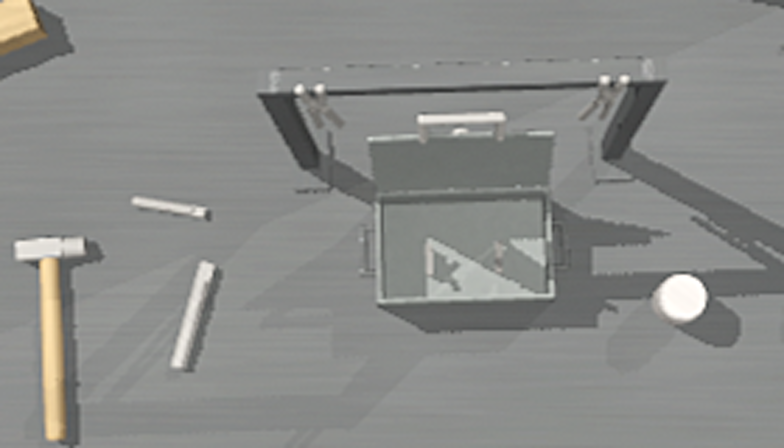

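Top view: chest rim corners lie at about (265,238), (328,237), (264,200) and (327,199). The large chisel is at (199,243) in top and (325,341) in scene. The smaller look-alike is at (191,204) in top. I'll zoom in further for exact corners.

```bash
python3 - <<'E'
import pickle,cv2
P=pickle.load(open("P0.pkl","rb"))
def z(n,x0,y0,w,h,f,o):
    a=P[n]["image"][y0:y0+h,x0:x0+w,::-1]; a=cv2.resize(a,None,fx=f,fy=f,interpolation=cv2.INTER_CUBIC)
    a=cv2.convertScaleAbs(a,alpha=1.3,beta=15)
    for i in range(0,w,10): cv2.putText(a,str(x0+i),(i*f,8),0,.3,(0,255,255)); cv2.line(a,(i*f,10),(i*f,14),(0,255,255))
    for i in range(0,h,10): cv2.putText(a,str(y0+i),(0,i*f+4),0,.3,(0,255,255)); cv2.line(a,(20,i*f),(24,i*f),(0,255,255))
    cv2.imwrite(o,a)
z("top",250,145,95,100,6,"pics/ta.png")
z("scene",225,185,100,95,6,"pics/sa.png")
z("top",170,190,60,80,7,"pics/tb.png")
z("scene",265,325,95,60,8,"pics/sb.png")
E
```

```text
(no output)
```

View pics/ta.png

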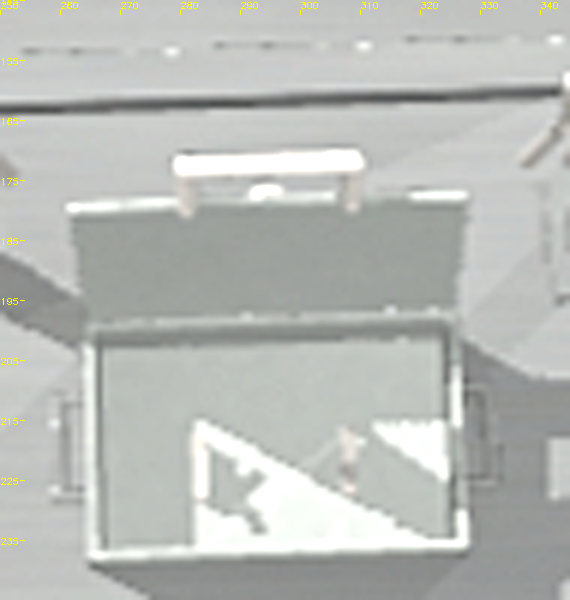

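View pics/sa.png

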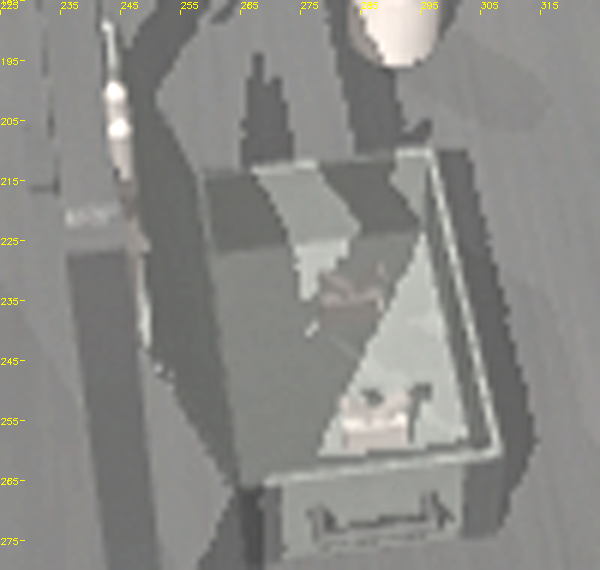

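View pics/tb.png

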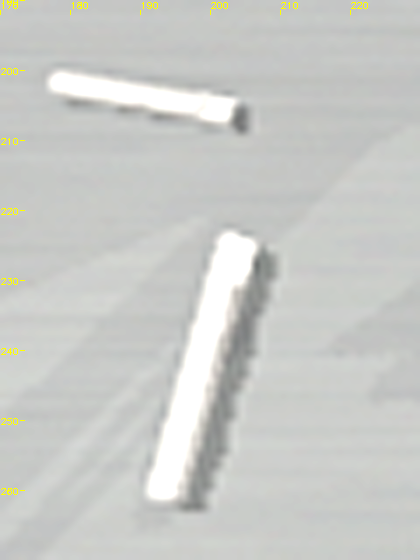

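View pics/sb.png

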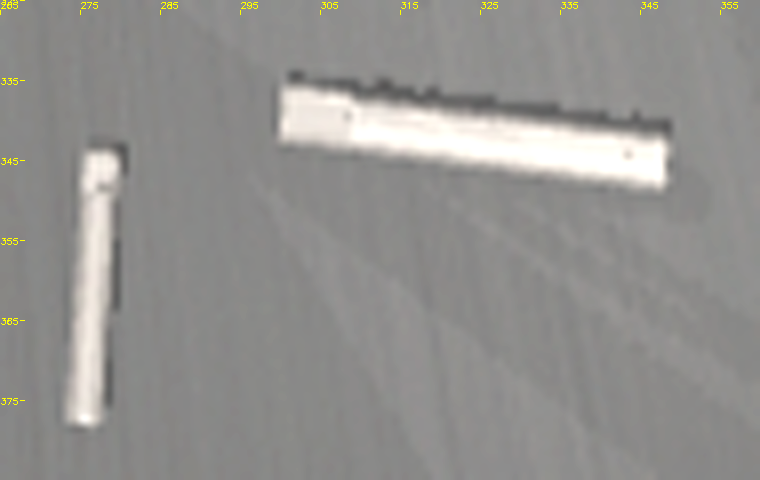

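```bash
cat > h.py <<'E'
import numpy as np
from scipy.optimize import least_squares
def proj(p,X):
    X=np.atleast_2d(X); T=p["pose"]; c=(X-T[:3,3])@T[:3,:3]
    f=210/np.tan(np.radians(p["fovy"])/2)
    return np.c_[p["cx"]+f*c[:,0]/c[:,2], p["cy"]+f*c[:,1]/c[:,2]]
def ray(p,uv):
    f=210/np.tan(np.radians(p["fovy"])/2)
    d=p["pose"][:3,:3]@np.array([(uv[0]-p["cx"])/f,(uv[1]-p["cy"])/f,1]); return p["pose"][:3,3],d
def atz(p,uv,z):
    o,d=ray(p,uv); return o+d*(z-o[2])/d[2]
def R(a): c,s=np.cos(a),np.sin(a); return np.array([[c,-s,0],[s,c,0],[0,0,1.]])
E
cat > fit.py <<'E'
from h import *; import pickle
P=pickle.load(open("P0.pkl","rb")); t,s=P["top"],P["scene"]
C=[(-.07,.11,.075),(-.07,-.11,.075),(.07,.11,.075),(.07,-.11,.075)] # FL FR BL BR
C=np.array(C)
ut=np.array([(265,238.8),(328,236.7),(264.2,200),(326.7,198.5)])
us=np.array([(308,260.8),(297.2,210),(264.5,266.2),(259.2,213.7)])
def W(v,X): return X@R(v[2]).T+[v[0],v[1],0]
f=lambda v:np.r_[(proj(t,W(v,C))-ut).ravel(),(proj(s,W(v,C))-us).ravel()]
r=least_squares(f,[.5,0,0],loss="soft_l1"); print("chest",r.x,np.degrees(r.x[2])); print(f(r.x).reshape(-1,2).round(1))
for nm,ff in (("t",lambda v:(proj(t,W(v,C))-ut).ravel()),("s",lambda v:(proj(s,W(v,C))-us).ravel())):
    print(nm,least_squares(ff,[.5,0,0]).x.round(4))
v=r.x
# lid angle
def lid(th,d,y,h): # d from hinge, h above underside
    return np.array([.07-d*np.cos(th)+h*np.sin(th), y, .0755+d*np.sin(th)+h*np.cos(th)])
def g(a):
    X=np.array([lid(a[0],.178,.045,.003),lid(a[0],.178,-.045,.003),lid(a[0],.14,.11,.003),lid(a[0],.14,-.11,.003)])
    return (proj(t,W(v,X))-[(278.7,172),(310.7,171.7),(261.2,180),(328,177.8)]).ravel()
l=least_squares(g,[1.8]); print("lid",l.x,g(l.x).round(1))
print("bar",W(v,lid(l.x[0],.178,0,.003)))
print("rests",W(v,np.array([-.012,0,.047])), "hinge",W(v,np.array([.07,0,.0755])),"railmid",W(v,np.array([.13,0,.395])))
for p,a,b in ((t,(204,223.9),(193.1,261.4)),(s,(300.2,339.2),(348.4,345.6))):
    A=atz(p,a,.011);B=atz(p,b,.011); d=A-B
    print("chisel",((A+B)/2).round(4),np.linalg.norm(d).round(4),np.degrees(np.arctan2(d[1],d[0])).round(1))
print("tin",atz(t,(373,236.5),.075),atz(s,(290,177),.075))
E
python3 fit.py
```

```text
chest [ 0.55480847 -0.02418086  0.02225892] 1.2753423724313222
[[-0.7 -0.9]
 [-1.1  0.1]
 [-0.2 -1.3]
 [-0.9 -0.9]
 [ 1.  -0.8]
 [ 1.  -1.2]
 [ 0.9 -1.3]
 [-0.5 -0.9]]
t [ 0.5521 -0.0267  0.0327]
s [ 0.5572 -0.0201  0.0154]
lid [1.85821148] [ 2.2  0.7 -1.9  0.5  0.3 -1.3  0.2 -0.2]
bar [ 0.67811329 -0.02143577  0.24534798]
rests [ 0.54281144 -0.02444794  0.047     ] hinge [ 0.62479113 -0.02262286  0.0755    ] railmid [ 0.68477626 -0.02128743  0.395     ]
chisel [0.4705 0.3272 0.011 ] 0.1411 -14.2
chisel [0.4731 0.3325 0.011 ] 0.1406 -14.3
tin [ 0.48903444 -0.2976811   0.075     ] [ 0.4961687  -0.29779328  0.075     ]
```

```bash
sed -i 's/^ut=.*/&\nut=ut-.5/; s/^us=.*/&\nus=us-.5/; s/A=atz(p,a,.011);B=atz(p,b,.011)/A=atz(p,np.array(a)-.5,.011);B=atz(p,np.array(b)-.5,.011)/; s/(328,177.8)\])/(328,177.8)]+.5)/' fit.py; python3 fit.py; python3 - <<'E'
from h import *; import pickle
from workcell import masks_of
P=pickle.load(open("P0.pkl","rb"))
import cv2
for n in ("top","scene"):
    m=masks_of("chisel",P[n])
    for k in m[:3]:
        if k["confidence"]>.4: 
            ys,xs=np.nonzero(k["region"]); print(n,cv2.minAreaRect(np.c_[xs,ys].astype(np.float32)), xs.mean(),ys.mean(), atz(P[n],(xs.mean(),ys.mean()),.012))
E
```

```text
chest [ 0.55640761 -0.02385779  0.02358582] 1.3513679530303604
[[-0.2 -0.8]
 [-0.6  0.1]
 [ 0.2 -1.2]
 [-0.5 -0.9]
 [ 1.1 -0.2]
 [ 1.  -0.7]
 [ 1.  -0.6]
 [-0.5 -0.3]]
t [ 0.5539 -0.0249  0.0328]
s [ 0.5587 -0.0224  0.016 ]
lid [1.85890036] [ 2.6  0.7 -1.5  0.5  0.7 -1.2  0.6 -0.2]
bar [ 0.67982565 -0.02094633  0.2453112 ]
rests [ 0.54441095 -0.02414079  0.047     ] hinge [ 0.62638814 -0.02220693  0.0755    ] railmid [ 0.68637146 -0.02079191  0.395     ]
chisel [0.4723 0.3291 0.011 ] 0.1412 -14.2
chisel [0.4743 0.3308 0.011 ] 0.1408 -14.3
tin [ 0.48903444 -0.2976811   0.075     ] [ 0.4961687  -0.29779328  0.075     ]
top ((198.85296630859375, 241.5882568359375), (5.820854663848877, 36.62287902832031), 14.03624439239502) 199.03225806451613 241.19354838709677 [0.47527047 0.32551662 0.012     ]
scene ((323.54815673828125, 342.0824890136719), (47.721839904785156, 8.291144371032715), 6.581944942474365) 324.2456647398844 341.9335260115607 [0.47281192 0.33157863 0.012     ]
scene ((252.76202392578125, 226.46505737304688), (70.90583038330078, 11.299997329711914), 82.40535736083984) 253.46653543307087 229.06496062992127 [ 0.65012924 -0.11250125  0.012     ]
scene ((275.9974670410156, 360.5355224609375), (4.346069812774658, 33.27237319946289), 4.085616588592529) 275.98 360.81333333333333 [0.61848724 0.37169986 0.012     ]
```

Emit:
drive_tool(steps=[{"slide": [0.04,-0.023,-0.015],"twist": 2.1},{"slide": [0.04,-0.023,-0.015],"twist": 2.1},{"slide": [0.04,-0.023,-0.015],"twist": 2.1},{"slide": [0.04,-0.023,-0.015],"twist": 2.1},{"slide": [0.04,-0.023,-0.015],"twist": 2.1},{"slide": [0.038,-0.024,-0.015],"twist": 2.0},{"slide": [0,0,0],"twist": 0}], hand=1, newtons=60)

```text
time: 2.08
position: [0.4801, 0.3264, 0.1471]
tcp_rot: [[-0.972, 0.235, 0.001], [0.235, 0.972, 0.005], [0.0, 0.005, -1.0]]
contact_force: [-1.0, 0.3, -0.0]
opening: 0.0854
```

```bash
cat > snap.py <<'E'
import sys,cv2,pickle
from workcell import *
def snap(tag,crops):
    P={}
    for n,(x0,y0,w,h,f) in crops.items():
        p=read_camera(n);P[n]=p
        a=p["image"][y0:y0+h,x0:x0+w,::-1]; a=cv2.resize(a,None,fx=f,fy=f,interpolation=cv2.INTER_CUBIC)
        a=cv2.convertScaleAbs(a,alpha=1.2,beta=10)
        for i in range(0,w,10): cv2.putText(a,str(x0+i),(i*f,8),0,.3,(0,255,255)); cv2.line(a,(i*f,10),(i*f,14),(0,255,255))
        for i in range(0,h,10): cv2.putText(a,str(y0+i),(0,i*f+4),0,.3,(0,255,255)); cv2.line(a,(20,i*f),(24,i*f),(0,255,255))
        cv2.imwrite(f"pics/{tag}_{n}.png",a)
    pickle.dump(P,open(f"{tag}.pkl","wb")); return P
E
python3 -c "
from snap import *
snap('c1',{'scene':(270,290,100,75,7)}); print(read_state()['position'])"
```

```text
[0.4791142  0.32762274 0.14805474]
```

View pics/c1_scene.png

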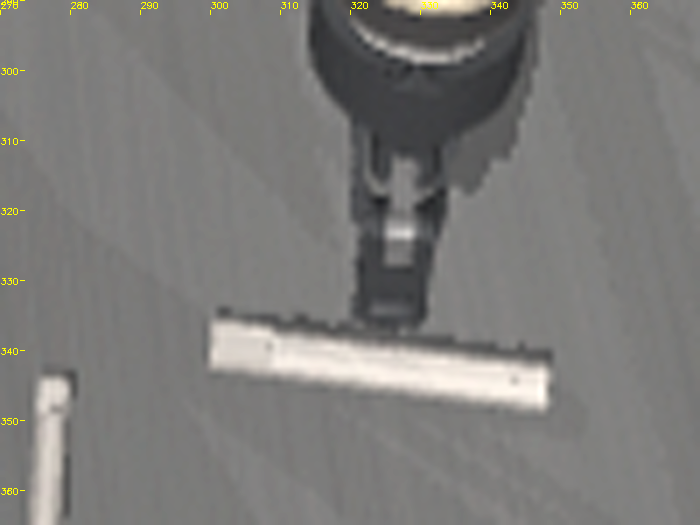

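The gripper stands over the chisel's middle (blade end at about 300,339 and other end at about 348,345, with the finger between them at about 325), so I can descend.

Emit:
drive_tool(steps=[{"slide": [-0.003,0.001,-0.03],"twist": -0.6},{"slide": [-0.003,0.001,-0.03],"twist": 0},{"slide": [0,0,-0.025],"twist": 0},{"slide": [0,0,-0.02],"twist": 0},{"slide": [0,0,0],"twist": 0}])

```text
time: 2.75
position: [0.4697, 0.3352, 0.0453]
tcp_rot: [[-0.971, 0.238, 0.005], [0.238, 0.971, 0.011], [-0.002, 0.012, -1.0]]
contact_force: [-0.6, 0.3, -0.8]
opening: 0.0855
```

Emit:
drive_tool(steps=[{"slide": [0.002,-0.004,-0.015],"twist": 0},{"slide": [0.001,-0.002,-0.012],"twist": 0},{"slide": [0,0,-0.005],"twist": 0},{"slide": [0,0,0],"twist": 0}])

```text
time: 3.25
position: [0.4739, 0.3308, 0.0147]
tcp_rot: [[-0.972, 0.236, 0.009], [0.236, 0.972, 0.014], [-0.006, 0.016, -1.0]]
contact_force: [-0.3, 0.5, 0.7]
opening: 0.0853
```

Emit:
drive_tool(steps=[{"slide": [0,0,-0.004],"twist": 0},{"slide": [0,0,0],"twist": 0},{"slide": [0,0,0],"twist": 0},{"slide": [0,0,0],"twist": 0},{"slide": [0,0,0],"twist": 0},{"slide": [0,0,0],"twist": 0}], hand=0, newtons=60)

```text
time: 4.0
position: [0.4749, 0.331, 0.0118]
tcp_rot: [[-0.972, 0.236, 0.011], [0.237, 0.971, 0.015], [-0.007, 0.017, -1.0]]
contact_force: [0.3, -0.7, -0.1]
opening: 0.016
```

Emit:
drive_tool(steps=[{"slide": [0,0,0.02],"twist": 0},{"slide": [0,0,0.04],"twist": 0},{"slide": [0,0,0.045],"twist": 0},{"slide": [0,0,0.02],"twist": 0},{"slide": [0,-0.02,0.01],"twist": -3},{"slide": [0,-0.03,0],"twist": -6},{"slide": [0,-0.03,0],"twist": -6},{"slide": [0,-0.03,0],"twist": -6},{"slide": [0,0,0],"twist": 0}])

```text
time: 5.12
position: [0.4672, 0.2109, 0.1405]
tcp_rot: [[-0.811, 0.585, -0.003], [0.585, 0.811, 0.004], [0.004, 0.001, -1.0]]
contact_force: [0.0, 0.4, -2.9]
opening: 0.0161
```

```bash
python3 -c "
from workcell import *
s=read_state(); print(s['qpos'],s['position'],s['tcp_rot'],s['opening'])"
```

```text
[16.65012477  1.01071249 -7.34039891 81.73860262  0.24851831 52.42099327] [0.46717755 0.21093577 0.14051749] [[-0.81135312  0.5845499  -0.00274293]
 [ 0.58453984  0.81135654  0.00370695]
 [ 0.00439239  0.00140429 -0.99998937]] 0.016067836092479568
```

Emit:
drive_tool(steps=[{"slide": [0.009,-0.026,0],"twist": -5.9},{"slide": [0.009,-0.026,0],"twist": -5.9},{"slide": [0.009,-0.026,0],"twist": -5.9},{"slide": [0.009,-0.026,0],"twist": -5.9},{"slide": [0.009,-0.026,0],"twist": -5.9},{"slide": [0.009,-0.026,0],"twist": -5.9},{"slide": [0.009,-0.026,0],"twist": -5.9},{"slide": [0.009,-0.026,0],"twist": -5.9},{"slide": [0.003,-0.02,0],"twist": -3},{"slide": [0,0,0],"twist": 0}])

```text
time: 6.38
position: [0.5369, -0.0241, 0.1301]
tcp_rot: [[-0.041, 0.999, -0.014], [0.999, 0.042, 0.013], [0.013, -0.013, -1.0]]
contact_force: [-0.6, 0.6, -2.5]
opening: 0.0161
```

```bash
python3 -c "
from snap import *
snap('c2',{'scene':(210,180,115,100,6),'top':(240,140,110,105,6)}); print(read_state()['position'])"
```

```text
[ 0.53661616 -0.02261552  0.13026076]
```

View pics/c2_scene.png

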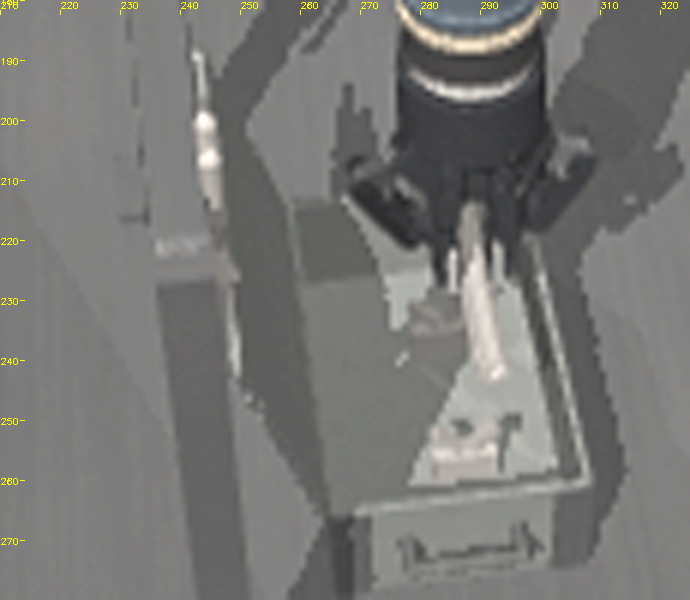

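View pics/c2_top.png

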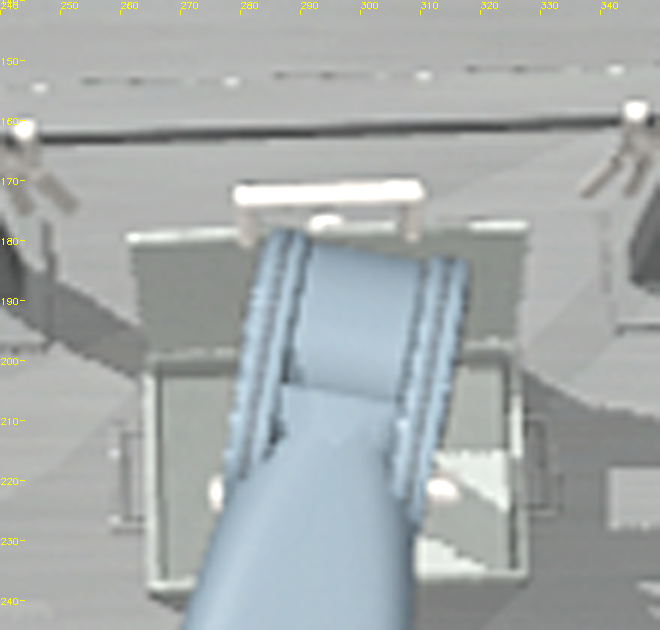

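```bash
python3 -c "
from h import *;import pickle
P=pickle.load(open('c2.pkl','rb'))
t,s=P['top'],P['scene']
for uv in ((275.8,221.6),(313.5,220.8)): print(atz(t,uv,.13))
print(atz(s,(292.2,242.5),.128))
c=np.array([.5366,-.0226,.1275]); 
for a in (.07,-.07):
  X=c+np.array([.041*a,a,0]); print(proj(t,X),proj(s,X))
Y=R(.0236)
for y in (-.045,.045):
  for x in (-.0155,.0155): 
    X=Y@np.array([x-.012,y,.05])+[.5564,-.0239,0]; print('tip',proj(t,X),proj(s,X))
"

```

```text
[0.53305994 0.04259432 0.13      ]
[ 0.53641478 -0.08618333  0.13      ]
[0.5328287  0.04855865 0.128     ]
[[274.44020123 219.83046907]] [[290.05546224 242.49108324]]
[[315.34518071 221.68298659]] [[286.61876446 209.14167117]]
tip [[307.86989654 225.49942332]] [[288.34272084 228.79840848]]
tip [[307.66130659 216.92659559]] [[279.47131239 229.74610305]]
tip [[282.73882531 225.97285954]] [[292.2399465  249.74521853]]
tip [[282.60353699 217.39650799]] [[283.00340353 250.77032262]]
```

Emit:
drive_tool(steps=[{"slide": [0.007,-0.001,-0.005],"twist": -1},{"slide": [0,0,-0.02],"twist": 0},{"slide": [0,0,-0.015],"twist": 0},{"slide": [0,0,0],"twist": 0}])

```text
time: 6.98
position: [0.5442, -0.0205, 0.0881]
tcp_rot: [[-0.029, 0.999, -0.014], [0.999, 0.03, 0.015], [0.015, -0.013, -1.0]]
contact_force: [0.5, -1.2, -2.6]
opening: 0.0158
```

Emit:
drive_tool(steps=[{"slide": [0,-0.004,-0.013],"twist": 0},{"slide": [0,0,-0.01],"twist": 0},{"slide": [0,0,0],"twist": 0}])

```text
time: 7.35
position: [0.5447, -0.0246, 0.0643]
tcp_rot: [[-0.03, 0.999, -0.012], [0.999, 0.03, 0.014], [0.015, -0.012, -1.0]]
contact_force: [0.9, -0.4, -2.1]
opening: 0.0158
```

```bash
python3 -c "
from snap import *
s=read_state(); print(s['position'],s['contact_force'])
snap('c3',{'scene':(240,190,85,85,7)})"
```

```text
[ 0.54471926 -0.0245741   0.06425673] [ 0.9322224  -0.38002785 -2.13206445]
```

View pics/c3_scene.png

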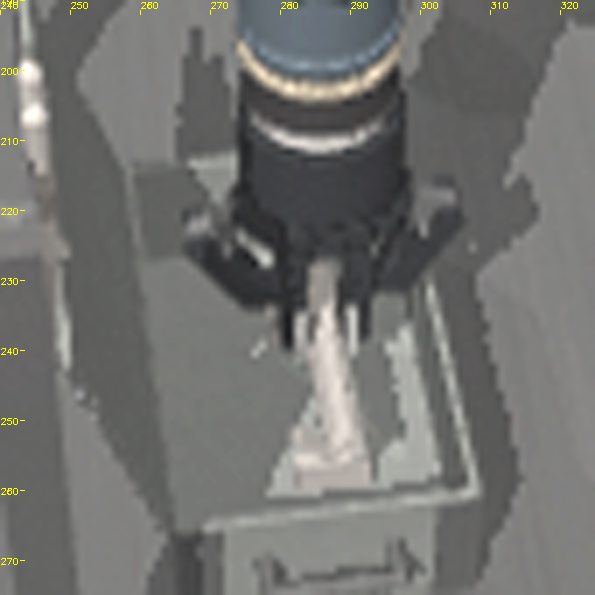

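The chisel's near end, at about (289,254), is over the middle of the near rest (tips at about 283 and 293). I'll lower it gently.

Emit:
drive_tool(steps=[{"slide": [0,0,-0.006],"twist": 0},{"slide": [0,0,-0.005],"twist": 0},{"slide": [0,0,0],"twist": 0}])

```text
time: 7.78
position: [0.5458, -0.0249, 0.0541]
tcp_rot: [[-0.03, 1.0, -0.01], [0.999, 0.03, 0.014], [0.014, -0.009, -1.0]]
contact_force: [0.2, -0.2, -2.4]
opening: 0.016
```

Emit:
drive_tool(steps=[{"slide": [-0.001,0,-0.003],"twist": 0},{"slide": [0,0,-0.002],"twist": 0},{"slide": [0,0,0],"twist": 0}])

```text
time: 8.15
position: [0.5469, -0.0251, 0.051]
tcp_rot: [[-0.03, 1.0, -0.004], [0.999, 0.03, 0.013], [0.013, -0.004, -1.0]]
contact_force: [0.2, -0.2, -1.6]
opening: 0.016
```

Emit:
drive_tool(steps=[{"slide": [-0.002,0,-0.002],"twist": 0},{"slide": [0,0,-0.001],"twist": 0}])

```text
time: 8.4
position: [0.5473, -0.0252, 0.0499]
tcp_rot: [[-0.031, 1.0, 0.001], [0.999, 0.031, 0.013], [0.013, 0.002, -1.0]]
contact_force: [0.5, 0.3, 0.7]
opening: 0.0158
```

Emit:
drive_tool(steps=[{"slide": [0,0,0],"twist": 0},{"slide": [0,0,0],"twist": 0},{"slide": [0,0,0],"twist": 0}], hand=0.45)

```text
time: 8.78
position: [0.5454, -0.0251, 0.0488]
tcp_rot: [[-0.03, 1.0, -0.003], [0.999, 0.03, 0.013], [0.013, -0.003, -1.0]]
contact_force: [-0.5, 0.1, -1.1]
opening: 0.0381
```

Emit:
drive_tool(steps=[{"slide": [0,0,0.01],"twist": 0},{"slide": [0,0,0.03],"twist": 0},{"slide": [0,0,0.04],"twist": 0},{"slide": [-0.02,0,0.05],"twist": 0},{"slide": [-0.05,0,0.03],"twist": 0},{"slide": [-0.05,0,0.02],"twist": 0},{"slide": [-0.05,0,0.02],"twist": 0}])

```text
time: 9.65
position: [0.3702, -0.025, 0.2554]
tcp_rot: [[-0.03, 1.0, -0.005], [0.999, 0.031, 0.013], [0.013, -0.005, -1.0]]
contact_force: [-0.4, -0.4, 1.0]
opening: 0.0384
```

```bash
python3 -c "
from snap import *
s=read_state(); print(s['position'],s['contact_force'],s['qpos'],s['tcp_rot'])
snap('c4',{'scene':(225,185,100,95,6),'top':(250,145,95,100,6)})"
```

```text
[ 0.37020989 -0.0250444   0.25540015] [-0.37498402 -0.38679279  1.02761281] [-14.78247593 -19.43570229 -12.17602634  97.72879459   0.62342352
  73.46750643] [[-0.0304615   0.99952273 -0.00513993]
 [ 0.99945449  0.03052426  0.01260938]
 [ 0.01276026 -0.00475302 -0.99990729]]
```

View pics/c4_scene.png

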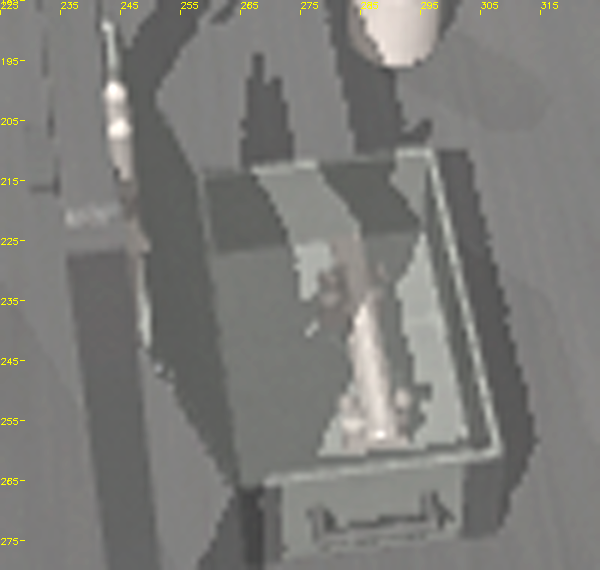

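View pics/c4_top.png

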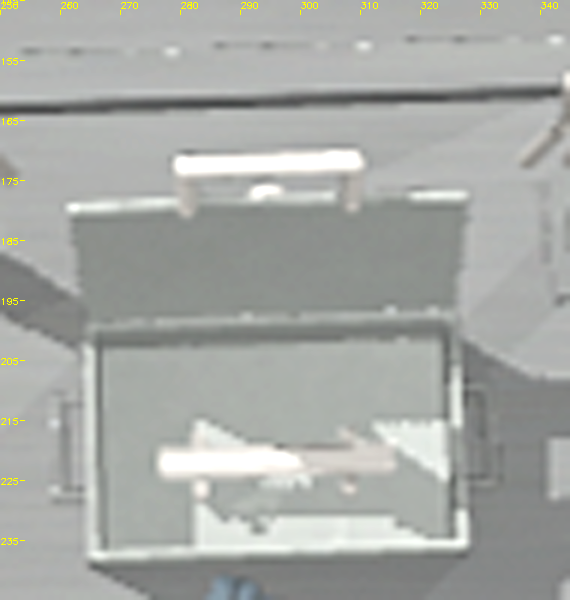

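The chisel is seated: its ends are at columns 276 and 315.5, over rests at 283 and 308, and its row is centred in the V. It has been released. The lid bar needs a tilted approach, but the moves only offer z twist. I'll try getting a lean by reaching past the workspace edge in the free area on the left.

Emit:
drive_tool(steps=[{"slide": [0,0.04,0.005],"twist": 4},{"slide": [0.003,0.05,0.005],"twist": 5},{"slide": [0.003,0.05,0.005],"twist": 5},{"slide": [0.003,0.05,0.005],"twist": 5},{"slide": [0.003,0.05,0.005],"twist": 5},{"slide": [0.003,0.05,0.005],"twist": 5},{"slide": [0.003,0.05,0.005],"twist": 5},{"slide": [0.003,0.05,0.005],"twist": 5},{"slide": [0.003,0.05,0.005],"twist": 5},{"slide": [0,0.03,0],"twist": 4}])

```text
time: 11.0
position: [0.3978, 0.4617, 0.3041]
tcp_rot: [[-0.775, 0.631, 0.001], [0.631, 0.775, 0.014], [0.008, 0.011, -1.0]]
contact_force: [0.7, -0.7, 0.2]
opening: 0.0385
```

```bash
cat > st.py <<'E'
from workcell import *
import numpy as np
s=read_state(); z=s['tcp_rot'][:,2]; y=s['tcp_rot'][:,1]
print(s['time'],s['position'].round(4),'q',s['qpos'].round(1),'tooly az',np.degrees(np.arctan2(y[1],y[0])).round(1),'z',z.round(3),'F',s['contact_force'].round(1),'T',s['ft_torque'].round(2),'r',np.hypot(*s['position'][:2]).round(3),s['opening'])
E
python3 st.py
```

```text
11.0 [0.3978 0.4617 0.3041] q [ 42.7  17.   29.4 101.8   0.5  81.8] tooly az 50.8 z [ 0.001  0.014 -1.   ] F [ 0.7 -0.7  0.2] T [-0.06  0.    0.03] r 0.609 0.03846498903408621
```

Emit:
drive_tool(steps=[{"slide": [0.03,0.027,0],"twist": -4},{"slide": [0.03,0.027,0],"twist": -4},{"slide": [0.03,0.027,0],"twist": 0},{"slide": [0.03,0.027,0],"twist": 0}])

```text
time: 11.5
position: [0.5075, 0.5649, 0.2934]
tcp_rot: [[-0.681, 0.732, 0.013], [0.732, 0.68, 0.026], [0.01, 0.027, -1.0]]
contact_force: [28.5, 31.3, 75.2]
opening: 0.0383
```

```bash
python3 st.py
```

```text
11.5 [0.5075 0.5649 0.2934] q [ 42.8  53.2  81.4 116.6   0.6  89.9] tooly az 42.9 z [ 0.013  0.026 -1.   ] F [28.5 31.3 75.2] T [ 2.57 -2.46 -0.07] r 0.759 0.03827533003775692
```

Emit:
drive_tool(steps=[{"slide": [-0.015,-0.014,0],"twist": 0},{"slide": [0,0,0],"twist": 0}])

```text
time: 11.75
position: [0.4956, 0.5534, 0.2431]
tcp_rot: [[-0.68, 0.732, -0.037], [0.733, 0.68, -0.02], [0.01, -0.041, -0.999]]
contact_force: [0.1, -0.2, 1.8]
opening: 0.0387
```

```bash
python3 st.py
```

```text
11.75 [0.4956 0.5534 0.2431] q [ 42.7  46.9  64.5 110.    0.6  89.9] tooly az 42.9 z [-0.037 -0.02  -0.999] F [ 0.1 -0.2  1.8] T [-0.03 -0.07  0.01] r 0.743 0.038678050368260795
```

Emit:
drive_tool(steps=[{"slide": [-0.02,-0.018,0.02],"twist": 0},{"slide": [0,0,0],"twist": 0},{"slide": [-0.02,-0.018,0.02],"twist": 0},{"slide": [0,0,0],"twist": 0},{"slide": [-0.02,-0.018,0.02],"twist": 0},{"slide": [0,0,0],"twist": 0}])

```text
time: 12.5
position: [0.4369, 0.5009, 0.2767]
tcp_rot: [[-0.679, 0.732, -0.06], [0.734, 0.678, -0.042], [0.01, -0.073, -0.997]]
contact_force: [1.5, -0.9, 0.6]
opening: 0.0385
```

```bash
python3 st.py
```

```text
12.5 [0.4369 0.5009 0.2767] q [ 42.8  32.5  46.6 108.3   0.6  90. ] tooly az 42.8 z [-0.06  -0.042 -0.997] F [ 1.5 -0.9  0.6] T [ 0.1  -0.08  0.04] r 0.665 0.03850782174427518
```

Emit:
drive_tool(steps=[{"slide": [0,0,-0.03],"twist": 0},{"slide": [0,0,-0.05],"twist": 0},{"slide": [0,0,-0.03],"twist": 0},{"slide": [0,0,0],"twist": 0}])

```text
time: 13.0
position: [0.4421, 0.505, 0.161]
tcp_rot: [[-0.678, 0.733, -0.054], [0.735, 0.677, -0.036], [0.01, -0.064, -0.998]]
contact_force: [0.9, 0.9, -0.1]
opening: 0.0387
```

```bash
python3 st.py
```

```text
13.0 [0.4421 0.505  0.161 ] q [42.8 29.3 28.9 93.2  0.6 90.1] tooly az 42.8 z [-0.054 -0.036 -0.998] F [ 0.9  0.9 -0.1] T [-0.02 -0.05 -0.01] r 0.671 0.03868513362979089
```

Emit:
drive_tool(steps=[{"slide": [-0.018,-0.017,0.03],"twist": 0},{"slide": [-0.018,-0.017,0.03],"twist": 0},{"slide": [-0.018,-0.017,0.03],"twist": 0},{"slide": [-0.018,-0.017,0.03],"twist": 0},{"slide": [-0.018,-0.017,0.03],"twist": 0},{"slide": [-0.018,-0.017,0.03],"twist": 0},{"slide": [-0.018,-0.017,0.03],"twist": 0},{"slide": [0,0,0],"twist": 0}])

```text
time: 14.0
position: [0.3202, 0.3885, 0.3886]
tcp_rot: [[-0.677, 0.735, -0.033], [0.736, 0.677, -0.017], [0.01, -0.036, -0.999]]
contact_force: [-0.1, -0.2, -0.0]
opening: 0.0386
```

```bash
python3 st.py
```

```text
14.0 [0.3202 0.3885 0.3886] q [ 42.5   7.5  28.4 112.9   0.6  89.9] tooly az 42.7 z [-0.033 -0.017 -0.999] F [-0.1 -0.2 -0. ] T [ 0.1  -0.03 -0.05] r 0.503 0.038576066045985256
```

Emit:
drive_tool(steps=[{"slide": [0,0,0.025],"twist": 0},{"slide": [0,0,0.03],"twist": 0},{"slide": [0,0,0.025],"twist": 0},{"slide": [0,0,0.01],"twist": 0},{"slide": [0,0,0],"twist": 0}])

```text
time: 14.62
position: [0.325, 0.3924, 0.48]
tcp_rot: [[-0.677, 0.736, -0.028], [0.736, 0.677, -0.013], [0.01, -0.029, -1.0]]
contact_force: [0.3, 0.1, 0.6]
opening: 0.0386
```

```bash
python3 st.py
```

```text
14.625 [0.325  0.3924 0.48  ] q [ 42.5  17.4  52.2 126.5   0.6  89.9] tooly az 42.6 z [-0.028 -0.013 -1.   ] F [0.3 0.1 0.6] T [ 0.   -0.03 -0.02] r 0.51 0.03861653986398505
```

Emit:
drive_tool(steps=[{"slide": [-0.015,-0.014,0.01],"twist": 0},{"slide": [-0.015,-0.014,0.01],"twist": 0},{"slide": [-0.012,-0.011,0.01],"twist": 0},{"slide": [-0.008,-0.007,0.01],"twist": 0},{"slide": [0,0,0],"twist": 0}])

```text
time: 15.25
position: [0.2761, 0.3471, 0.5176]
tcp_rot: [[-0.676, 0.736, -0.03], [0.736, 0.676, -0.014], [0.01, -0.032, -0.999]]
contact_force: [-0.5, 0.1, 0.7]
opening: 0.0384
```

```bash
python3 st.py
```

```text
15.25 [0.2761 0.3471 0.5176] q [ 42.4  10.7  49.5 130.5   0.6  89.9] tooly az 42.6 z [-0.03  -0.014 -0.999] F [-0.5  0.1  0.7] T [ 0.03 -0.11 -0.09] r 0.444 0.0384277372404381
```

Joint 4 is nearly at its limit (131.49). I'll rise slowly in small rows, and the tool should start to lean outward.

Emit:
drive_tool(steps=[{"slide": [-0.002,-0.002,0.008],"twist": 0},{"slide": [-0.002,-0.002,0.008],"twist": 0},{"slide": [-0.002,-0.002,0.008],"twist": 0}])

```text
time: 15.62
position: [0.2696, 0.3401, 0.5283]
tcp_rot: [[-0.676, 0.736, -0.022], [0.737, 0.676, -0.007], [0.01, -0.021, -1.0]]
contact_force: [0.2, 0.1, 0.3]
opening: 0.0388
```

```bash
python3 st.py
```

```text
15.625 [0.2696 0.3401 0.5283] q [ 42.3   9.9  50.2 131.4   0.6  89.8] tooly az 42.6 z [-0.022 -0.007 -1.   ] F [0.2 0.1 0.3] T [-0.02  0.    0.05] r 0.434 0.038824982722604054
```

Emit:
drive_tool(steps=[{"slide": [-0.003,-0.003,0.012],"twist": 0},{"slide": [-0.003,-0.003,0.012],"twist": 0},{"slide": [-0.003,-0.003,0.012],"twist": 0},{"slide": [-0.003,-0.003,0.012],"twist": 0},{"slide": [-0.003,-0.003,0.012],"twist": 0},{"slide": [-0.003,-0.003,0.012],"twist": 0}])

```text
time: 16.38
position: [0.2462, 0.3164, 0.5529]
tcp_rot: [[-0.676, 0.736, 0.018], [0.737, 0.676, 0.03], [0.011, 0.034, -0.999]]
contact_force: [-0.3, -0.2, 0.3]
opening: 0.0383
```

```bash
python3 st.py
```

```text
16.375 [0.2462 0.3164 0.5529] q [ 42.    4.4  47.8 131.4   0.6  89.5] tooly az 42.5 z [ 0.018  0.03  -0.999] F [-0.3 -0.2  0.3] T [-0.05  0.06 -0.01] r 0.401 0.03825858476577324
```

Emit:
drive_tool(steps=[{"slide": [0,0,0.022],"twist": 0},{"slide": [0,0,0.022],"twist": 0},{"slide": [0,0,0.022],"twist": 0},{"slide": [0,0,0.022],"twist": 0},{"slide": [0,0,0.022],"twist": 0},{"slide": [0,0,0.022],"twist": 0}])

```text
time: 17.12
position: [0.2424, 0.3128, 0.5921]
tcp_rot: [[-0.676, 0.731, 0.095], [0.737, 0.669, 0.101], [0.011, 0.138, -0.99]]
contact_force: [0.9, -0.0, -0.6]
opening: 0.0384
```

```bash
python3 st.py
```

```text
17.125 [0.2424 0.3128 0.5921] q [ 42.    3.   52.4 131.4   0.7  89.5] tooly az 42.5 z [ 0.095  0.101 -0.99 ] F [ 0.9 -0.  -0.6] T [-0.09  0.06 -0.01] r 0.396 0.03836826622513159
```

Emit:
drive_tool(steps=[{"slide": [0,0,0.025],"twist": 0},{"slide": [0,0,0.025],"twist": 0},{"slide": [0,0,0.025],"twist": 0},{"slide": [0,0,0.025],"twist": 0},{"slide": [0,0,0.025],"twist": 0},{"slide": [0,0,0.025],"twist": 0},{"slide": [0,0,0.025],"twist": 0},{"slide": [0,0,0.025],"twist": 0},{"slide": [0,0,0.025],"twist": 0}])

```text
time: 18.25
position: [0.2377, 0.309, 0.6581]
tcp_rot: [[-0.676, 0.702, 0.223], [0.737, 0.64, 0.218], [0.011, 0.312, -0.95]]
contact_force: [-0.4, -0.2, 0.1]
opening: 0.0387
```

```bash
python3 st.py
```

```text
18.25 [0.2377 0.309  0.6581] q [ 41.9   2.4  62.  131.4   0.8  89.6] tooly az 42.4 z [ 0.223  0.218 -0.95 ] F [-0.4 -0.2  0.1] T [-0.27  0.22 -0.02] r 0.39 0.038654704310464444
```

Emit:
drive_tool(steps=[{"slide": [0,0,0.025],"twist": 0},{"slide": [0,0,0.025],"twist": 0},{"slide": [0,0,0.025],"twist": 0},{"slide": [0,0,0],"twist": 0}], hand=1)

```text
time: 18.75
position: [0.2357, 0.3074, 0.6804]
tcp_rot: [[-0.676, 0.687, 0.265], [0.737, 0.626, 0.257], [0.011, 0.369, -0.929]]
contact_force: [0.6, 0.0, -0.4]
opening: 0.0851
```

Emit:
drive_tool(steps=[{"slide": [0.01,-0.02,-0.03],"twist": -3},{"slide": [0.015,-0.035,-0.03],"twist": -5},{"slide": [0.015,-0.04,-0.03],"twist": -5},{"slide": [0.015,-0.04,-0.03],"twist": -5},{"slide": [0.015,-0.04,-0.03],"twist": -5},{"slide": [0.015,-0.04,-0.03],"twist": -5},{"slide": [0.015,-0.04,-0.03],"twist": -5},{"slide": [0.01,-0.03,-0.03],"twist": -4},{"slide": [0.005,-0.01,-0.02],"twist": -2},{"slide": [0,0,0],"twist": 0}])

```text
time: 20.0
position: [0.3546, 0.0057, 0.4064]
tcp_rot: [[-0.042, 0.93, 0.366], [0.999, 0.034, 0.028], [0.014, 0.367, -0.93]]
contact_force: [0.1, 0.1, 1.0]
opening: 0.0855
```

```bash
python3 st.py
```

```text
20.0 [0.3546 0.0057 0.4064] q [-16.7 -37.3  -8.   99.1   7.6  72.4] tooly az 2.1 z [ 0.366  0.028 -0.93 ] F [0.1 0.1 1. ] T [ 0.01  0.33 -0.  ] r 0.355 0.08548866822375409
```

Emit:
drive_tool(steps=[{"slide": [0.02,-0.003,-0.01],"twist": 0},{"slide": [0.03,-0.003,-0.015],"twist": 0},{"slide": [0.03,-0.003,-0.015],"twist": 0},{"slide": [0.03,-0.003,-0.015],"twist": 0},{"slide": [0.03,-0.003,-0.015],"twist": 0},{"slide": [0.03,-0.004,-0.015],"twist": 0},{"slide": [0.03,-0.004,-0.015],"twist": 0},{"slide": [0.025,-0.003,-0.01],"twist": 0},{"slide": [0,0,0],"twist": 0}])

```text
time: 21.12
position: [0.589, -0.0137, 0.3032]
tcp_rot: [[-0.058, 0.924, 0.377], [0.998, 0.049, 0.033], [0.012, 0.379, -0.926]]
contact_force: [-0.1, 0.1, -0.9]
opening: 0.0856
```

```bash
python3 st.py; python3 -c "
from snap import *
snap('c5',{'scene':(210,150,115,100,6),'top':(240,140,110,105,6)})"
```

```text
21.125 [ 0.589  -0.0137  0.3032] q [-11.  -10.4  -3.   75.9   6.   77. ] tooly az 3.0 z [ 0.377  0.033 -0.926] F [-0.1  0.1 -0.9] T [-0.01  0.42  0.  ] r 0.589 0.08556508076807341
```

View pics/c5_scene.png

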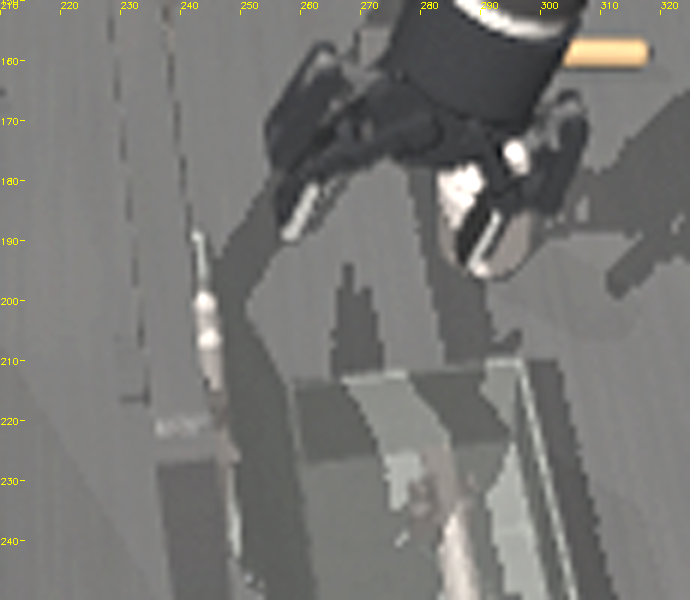

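View pics/c5_top.png

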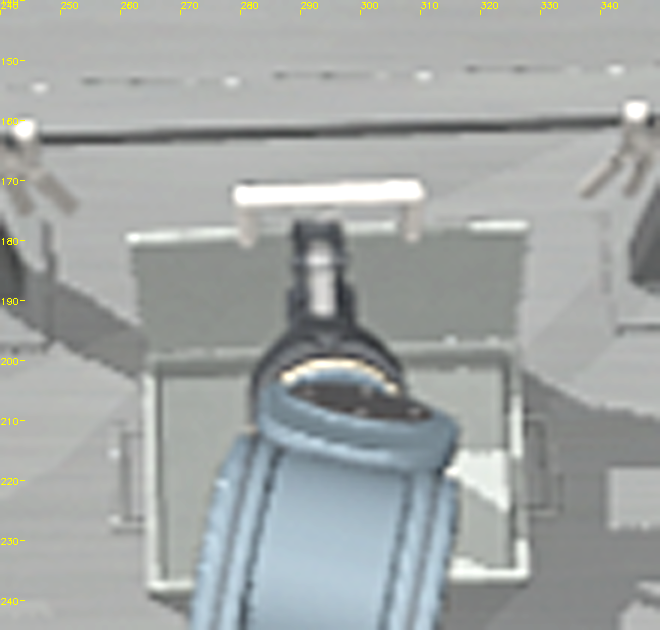

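```bash
python3 -c "
from h import *;import pickle
P=pickle.load(open('c5.pkl','rb'))
t,s=P['top'],P['scene']
Rm=np.array([[-.058,.924,.377],[.998,.049,.033],[.012,.379,-.926]]);p=np.array([.589,-.0137,.3032])
for u in (.0425,.057,-.0425):
  for w in (0,.005,.01):
    X=p+Rm[:,1]*u-Rm[:,2]*w; print(u,w,X.round(3),proj(t,X).round(1),proj(s,X).round(1))
b=np.array([.681,-.021,.245])
for d in (-.05,.05): X=b+[0.0236*-d,d,0]; print('bar',proj(t,X).round(1),proj(s,X).round(1))
r=np.array([.0,0,0])
for y in (-.2,.2):
  X=np.array([.6865-.0125-.0236*y,-.021+y,.395-.0125]); print('rail front low',proj(t,X).round(1),proj(s,X).round(1)); X[2]+=.025;print(' up',proj(t,X).round(1),proj(s,X).round(1))
"

```

```text
0.0425 0 [ 0.628 -0.012  0.319] [[291.7 182.7]] [[257.8 188.9]]
0.0425 0.005 [ 0.626 -0.012  0.324] [[291.8 183. ]] [[258.4 187.7]]
0.0425 0.01 [ 0.624 -0.012  0.329] [[291.8 183.3]] [[259.  186.5]]
0.057 0 [ 0.642 -0.011  0.325] [[291.5 178. ]] [[253.1 188.1]]
0.057 0.005 [ 0.64  -0.011  0.329] [[291.6 178.3]] [[253.6 186.9]]
0.057 0.01 [ 0.638 -0.011  0.334] [[291.6 178.6]] [[254.2 185.7]]
-0.0425 0 [ 0.55  -0.016  0.287] [[293.  209.8]] [[284.6 193.3]]
-0.0425 0.005 [ 0.548 -0.016  0.292] [[293.  210.1]] [[285.3 192.1]]
-0.0425 0.01 [ 0.546 -0.016  0.296] [[293.1 210.5]] [[285.9 191. ]]
bar [[310.3 171.3]] [[240.1 193.3]]
bar [[279.3 171.9]] [[242.5 217.8]]
rail front low [[363.  161.7]] [[235.6 127.6]]
 up [[364.3 159.5]] [[234.9 121. ]]
rail front low [[226.9 164.2]] [[245.7 227.5]]
 up [[225.7 162. ]] [[245.1 221.1]]
```

```bash
python3 -c "
from h import *;import pickle,cv2
P=pickle.load(open('c5.pkl','rb'))
t,s=P['top'],P['scene']
Rm=np.array([[-.058,.924,.377],[.998,.049,.033],[.012,.379,-.926]]);p=np.array([.589,-.0137,.3032])
im=cv2.resize(np.ascontiguousarray(s['image'][130:220,230:330,::-1]),None,fx=6,fy=6)
for u in (.0425,.057,.07):
  for w in np.arange(0,.17,.02):
    X=p+Rm[:,1]*u-Rm[:,2]*w; q=(proj(s,X)[0]+.5-[230,130])*6
    cv2.circle(im,tuple(int(v) for v in q),2,(0,255,0) if u==.057 else (0,0,255),-1)
cv2.imwrite('pics/k.png',im)
"

```

```text
(no output)
```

View pics/k.png

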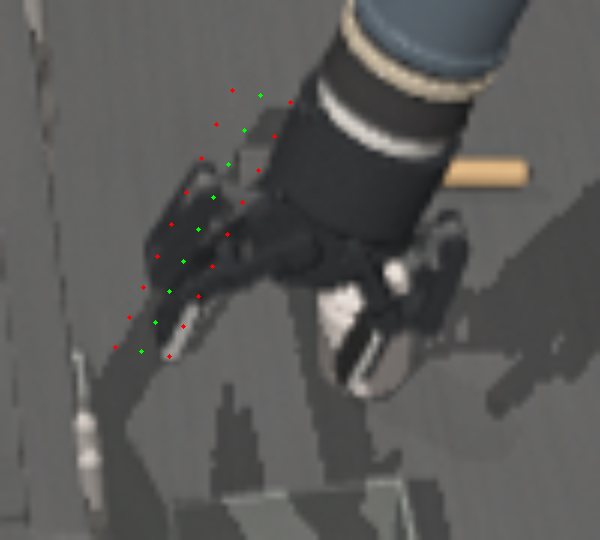

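The tips in the picture match the projection (far pad tip at about 258,189), and the bar shows at rows 171–172 in top, as predicted. I'll go low in front of the bar, slide up and over it, then hook in along the tool axis.

Emit:
drive_tool(steps=[{"slide": [0.001,-0.002,-0.025],"twist": -1},{"slide": [0,-0.003,-0.03],"twist": -1},{"slide": [0,-0.002,-0.02],"twist": 0},{"slide": [0,0,0],"twist": 0}])

```text
time: 21.72
position: [0.5887, -0.0194, 0.2367]
tcp_rot: [[-0.024, 0.921, 0.39], [1.0, 0.019, 0.018], [0.009, 0.39, -0.921]]
contact_force: [0.3, 0.4, 0.6]
opening: 0.0852
```

```bash
cat > rel.py <<'E'
from workcell import *
import numpy as np, sys
s=read_state(); R=s['tcp_rot']; p=s['position']
bx=float(sys.argv[1]) if len(sys.argv)>1 else .681; bz=float(sys.argv[2]) if len(sys.argv)>2 else .245
for n,X in (('bar',[bx,p[1],bz]),('rail',[.6745,p[1],.382])):
    d=np.array(X)-p; print(n,'u',(d@R[:,1]*1000).round(1),'w',(-d@R[:,2]*1000).round(1))
print('tilt',np.degrees(np.arcsin(R[2,1])).round(1))
E
python3 st.py; python3 rel.py
```

```text
21.725 [ 0.5887 -0.0194  0.2367] q [-11.2 -12.3 -12.5  67.5   5.4  78.5] tooly az 1.2 z [ 0.39   0.018 -0.921] F [0.3 0.4 0.6] T [-0.02  0.39  0.04] r 0.589 0.08520647624722728
bar u 88.2 w -28.3
rail u 135.7 w 100.3
tilt 23.0
```

Emit:
drive_tool(steps=[{"slide": [0.006,0,-0.016],"twist": 0},{"slide": [0.02,0,0.008],"twist": 0},{"slide": [0.015,0,0.006],"twist": 0},{"slide": [0,0,0],"twist": 0}])

```text
time: 22.22
position: [0.6319, -0.0188, 0.2376]
tcp_rot: [[-0.025, 0.918, 0.395], [1.0, 0.02, 0.018], [0.008, 0.395, -0.918]]
contact_force: [-0.5, 0.4, -0.2]
opening: 0.085
```

```bash
python3 st.py; python3 rel.py
```

```text
22.225 [ 0.6319 -0.0188  0.2376] q [-10.2  -6.2  -7.1  66.3   5.   79.4] tooly az 1.2 z [ 0.395  0.018 -0.918] F [-0.5  0.4 -0.2] T [ 0.02  0.38 -0.03] r 0.632 0.08495893256708643
bar u 48.0 w -12.6
rail u 96.2 w 115.8
tilt 23.3
```

Emit:
drive_tool(steps=[{"slide": [0.012,-0.001,0.006],"twist": 0},{"slide": [0.004,0,0.001],"twist": 0},{"slide": [0,0,0],"twist": 0}])

```text
time: 22.6
position: [0.6472, -0.0195, 0.2447]
tcp_rot: [[-0.026, 0.919, 0.394], [1.0, 0.02, 0.018], [0.008, 0.394, -0.919]]
contact_force: [-0.1, -0.1, 0.4]
opening: 0.0851
```

```bash
python3 st.py; python3 rel.py;  python3 -c "
from snap import *
snap('c6',{'scene':(210,150,115,100,6),'top':(240,140,110,105,6)})"
```

```text
22.6 [ 0.6472 -0.0195  0.2447] q [-10.   -3.8  -4.1  67.    4.9  79.6] tooly az 1.3 z [ 0.394  0.018 -0.919] F [-0.1 -0.1  0.4] T [0.01 0.43 0.02] r 0.647 0.08511945198939218
bar u 31.2 w -13.0
rail u 79.3 w 115.4
tilt 23.2
```

View pics/c6_scene.png

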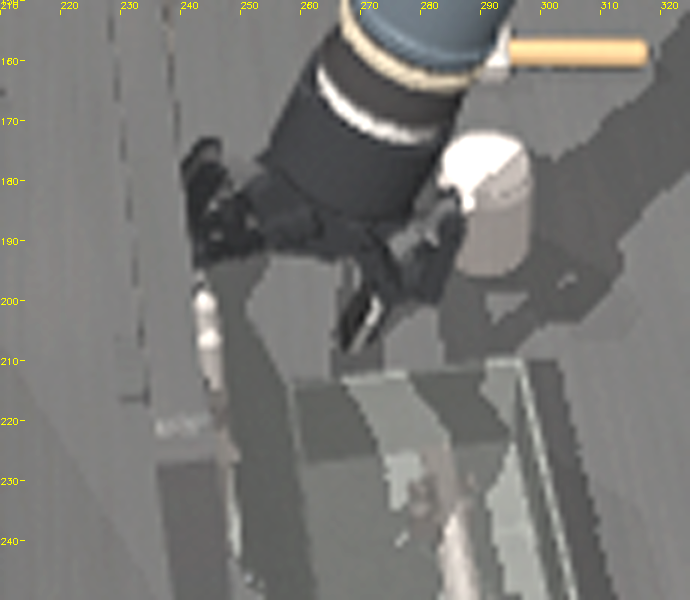

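View pics/c6_top.png

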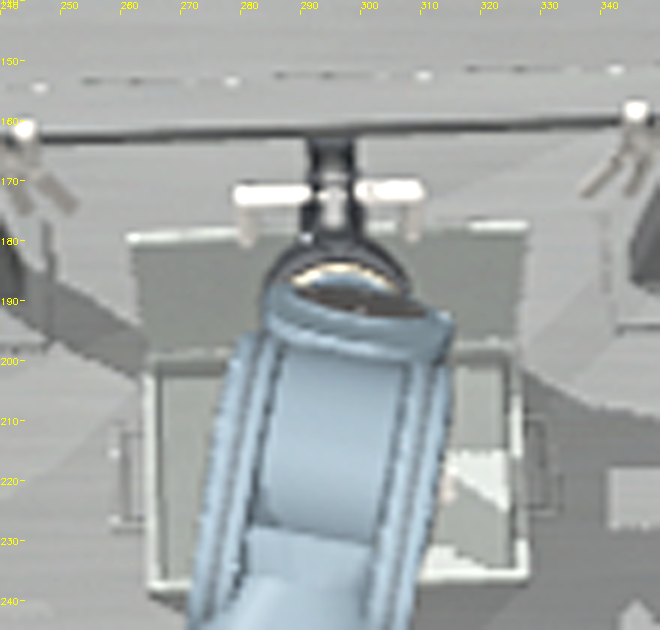

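The far finger is now beyond the bar (bar row 171, finger up to row 162) and below the rail. Now I'll hook in.

Emit:
drive_tool(steps=[{"slide": [0.006,0,-0.014],"twist": 0},{"slide": [0.005,0,-0.012],"twist": 0},{"slide": [0,0,0],"twist": 0}])

```text
time: 23.08
position: [0.6574, -0.0193, 0.2152]
tcp_rot: [[-0.026, 0.92, 0.392], [1.0, 0.02, 0.018], [0.009, 0.392, -0.92]]
contact_force: [0.3, -1.0, -0.1]
opening: 0.0851
```

```bash
python3 st.py; python3 rel.py
```

```text
23.075 [ 0.6574 -0.0193  0.2152] q [-9.8 -2.2 -5.8 63.8  4.9 79.8] tooly az 1.2 z [ 0.392  0.018 -0.92 ] F [ 0.3 -1.  -0.1] T [ 0.01  0.37 -0.  ] r 0.658 0.085149531847165
bar u 33.4 w 18.2
rail u 81.1 w 146.8
tilt 23.1
```

Emit:
drive_tool(steps=[{"slide": [-0.008,0,0.001],"twist": 0},{"slide": [-0.012,0,0.001],"twist": 0},{"slide": [-0.012,0,0.002],"twist": 0},{"slide": [-0.012,0,0.002],"twist": 0},{"slide": [0,0,0],"twist": 0}])

```text
time: 23.7
position: [0.6115, -0.0199, 0.2247]
tcp_rot: [[-0.025, 0.917, 0.397], [1.0, 0.02, 0.017], [0.007, 0.397, -0.918]]
contact_force: [0.5, 0.4, 0.6]
opening: 0.0854
```

```bash
python3 st.py
```

```text
23.7 [ 0.6115 -0.0199  0.2247] q [-10.8  -9.4 -11.5  65.    5.2  78.9] tooly az 1.2 z [ 0.397  0.017 -0.918] F [0.5 0.4 0.6] T [0.01 0.39 0.03] r 0.612 0.08539945049162975
```

```bash
python3 -c "
from snap import *
snap('c7',{'scene':(210,150,115,100,6),'top':(240,140,110,105,6)})"
```

```text
(no output)
```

View pics/c7_scene.png

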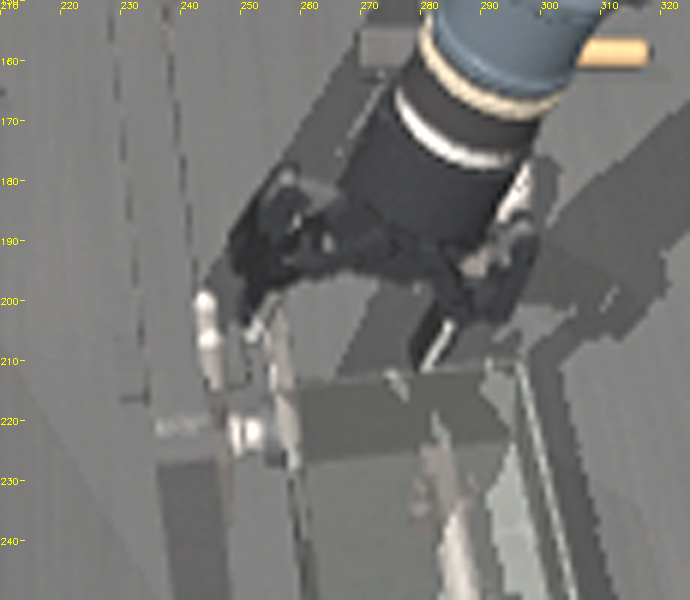

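View pics/c7_top.png

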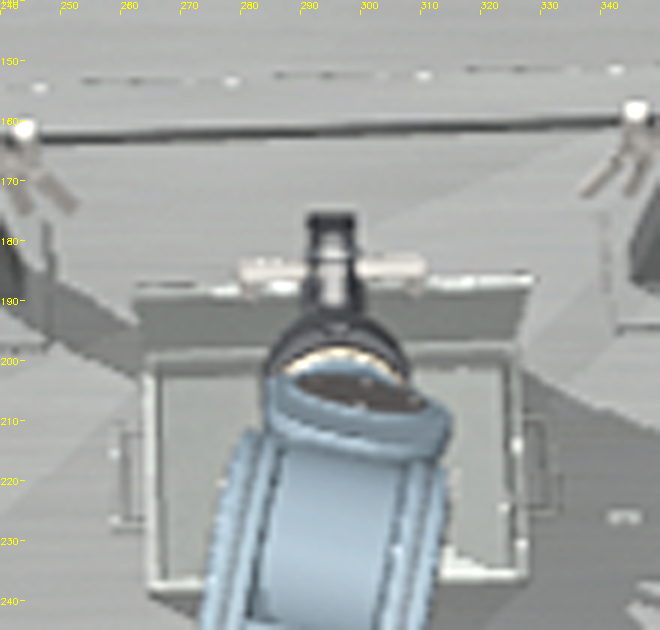

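The lid followed and is now near upright, with the bar at row 185 in top and still between the fingers. I'll centre the hand on the bar and grip it.

Emit:
drive_tool(steps=[{"slide": [0.01,0,0.009],"twist": 0},{"slide": [0.008,0,0.008],"twist": 0},{"slide": [0,0,0],"twist": 0}])

```text
time: 24.18
position: [0.6301, -0.0195, 0.24]
tcp_rot: [[-0.025, 0.919, 0.394], [1.0, 0.02, 0.018], [0.008, 0.394, -0.919]]
contact_force: [0.0, 0.1, -0.8]
opening: 0.0855
```

Emit:
drive_tool(steps=[{"slide": [0,0,0],"twist": 0},{"slide": [0,0,0],"twist": 0},{"slide": [0,0,0],"twist": 0},{"slide": [0,0,0],"twist": 0},{"slide": [0,0,0],"twist": 0},{"slide": [0,0,0],"twist": 0}], hand=0, newtons=40)

```text
time: 24.92
position: [0.6307, -0.0194, 0.2405]
tcp_rot: [[-0.026, 0.918, 0.396], [1.0, 0.021, 0.018], [0.008, 0.396, -0.918]]
contact_force: [1.8, 0.5, 0.8]
opening: 0.0105
```

```bash
python3 st.py;python3 rel.py .632 .2535; python3 -c "
from snap import *
snap('c8',{'scene':(210,150,115,100,6),'top':(240,140,110,105,6)})"
```

```text
24.925 [ 0.6307 -0.0194  0.2405] q [-10.3  -6.4  -7.   66.6   5.1  79.3] tooly az 1.3 z [ 0.396  0.018 -0.918] F [1.8 0.5 0.8] T [-0.05  0.12  0.08] r 0.631 0.01050621590708173
bar u 6.3 w 11.4
rail u 96.3 w 112.5
tilt 23.3
```

View pics/c8_scene.png

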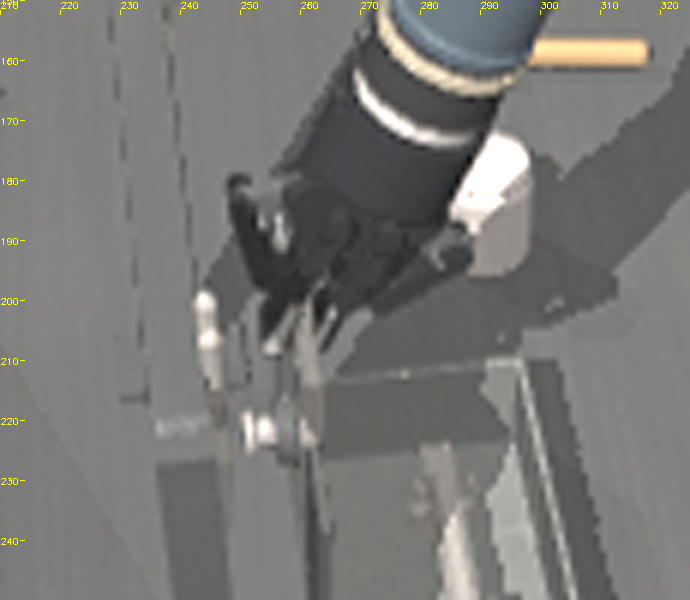

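View pics/c8_top.png

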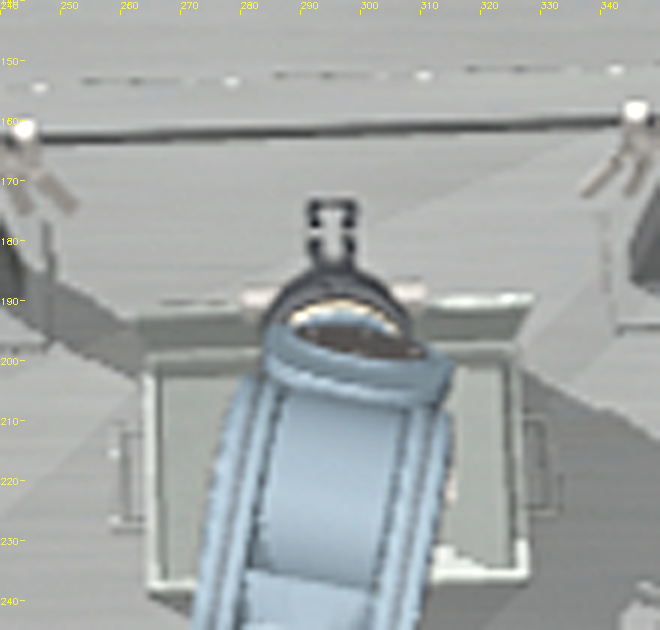

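The bar is gripped (opening 10.5 mm). Now I'll lower the lid along its arc.

Emit:
drive_tool(steps=[{"slide": [-0.01,0,0],"twist": 0},{"slide": [-0.017,0,-0.002],"twist": 0},{"slide": [-0.017,0,-0.004],"twist": 0},{"slide": [-0.015,0.001,-0.005],"twist": 0},{"slide": [0,0,0],"twist": 0}], newtons=60)

```text
time: 25.65
position: [0.57, -0.0218, 0.2303]
tcp_rot: [[-0.022, 0.916, 0.4], [1.0, 0.02, 0.01], [0.001, 0.4, -0.917]]
contact_force: [-3.0, -1.0, 1.9]
opening: 0.0105
```

```bash
cat > arc.py <<'E'
from workcell import *
import numpy as np
s=read_state(); R=s['tcp_rot']; p=s['position']
# bar from grip, u=0, solve w on circle
H=np.array([.627,.0755]); a=np.array([p[0],p[2]]); d=-np.array([R[0,2],R[2,2]])
b=(a-H)@d; c=(a-H)@(a-H)-.178**2; disc=b*b-c*(d@d)
w=(-b+np.sqrt(max(disc,0)))/(d@d); B=a+w*d-H; th=np.arctan2(B[1],-B[0])
print('t',s['time'],'p',p.round(4),'w',w.round(4),'disc',disc.round(6),'theta',th.round(3),'tilt',np.degrees(np.arcsin(R[2,1])).round(1),'F',s['contact_force'].round(1),'open',s['opening'].round(4))
w0=.0141; o=H-w0*d
for t in np.arange(np.ceil(th*10)/10-.1,-.05,-.1)[:8]:
    t=max(t,.017); X=o+.178*np.array([-np.cos(t),np.sin(t)]); print(round(t,2),X.round(4),'delta',(X-a).round(4))
E
python3 arc.py
```

```text
Traceback (most recent call last):
  File "arc.py", line 8, in <module>
    print('t',s['time'],'p',p.round(4),'w',w.round(4),'disc',disc.round(6),'theta',th.round(3),'tilt',np.degrees(np.arcsin(R[2,1])).round(1),'F',s['contact_force'].round(1),'open',s['opening'].round(4))
                                                                                                                                                                                    ^^^^^^^^^^^^^^^^^^
AttributeError: 'float' object has no attribute 'round'
```

```bash
sed -i "s/s\['opening'\].round(4)/round(s['opening'],4)/" arc.py; python3 arc.py
```

```text
t 25.65 p [ 0.57   -0.0218  0.2303] w 0.0131 disc 0.031589 theta 1.214 tilt 23.6 F [-3.  -1.   1.9] open 0.0105
1.2 [0.5681 0.2285] delta [-0.0019 -0.0018]
1.1 [0.5519 0.2212] delta [-0.0181 -0.0091]
1.0 [0.5365 0.2124] delta [-0.0335 -0.0179]
0.9 [0.522 0.202] delta [-0.048  -0.0283]
0.8 [0.5086 0.1903] delta [-0.0614 -0.04  ]
0.7 [0.4965 0.1772] delta [-0.0735 -0.0531]
0.6 [0.4857 0.1631] delta [-0.0843 -0.0672]
0.5 [0.4764 0.1479] delta [-0.0936 -0.0824]
```

Tracking well (grip offset 13 against 14 mm). Continuing through the zone where the lid would drop.

Emit:
drive_tool(steps=[{"slide": [-0.015,0,-0.008],"twist": 0},{"slide": [-0.016,0,-0.009],"twist": 0},{"slide": [-0.014,0,-0.01],"twist": 0},{"slide": [-0.012,0,-0.011],"twist": 0},{"slide": [0,0,0],"twist": 0}])

```text
time: 26.28
position: [0.5153, -0.0239, 0.199]
tcp_rot: [[-0.021, 0.911, 0.412], [1.0, 0.021, 0.005], [-0.005, 0.412, -0.911]]
contact_force: [-1.9, -1.1, -2.5]
opening: 0.0098
```

```bash
python3 arc.py
```

```text
t 26.275 p [ 0.5153 -0.0239  0.199 ] w 0.012 disc 0.0291 theta 0.856 tilt 24.4 F [-1.9 -1.1 -2.5] open 0.0098
0.8 [0.5088 0.1903] delta [-0.0065 -0.0086]
0.7 [0.4967 0.1773] delta [-0.0187 -0.0217]
0.6 [0.4859 0.1632] delta [-0.0294 -0.0358]
0.5 [0.4766 0.148 ] delta [-0.0387 -0.051 ]
0.4 [0.4689 0.132 ] delta [-0.0465 -0.067 ]
0.3 [0.4628 0.1153] delta [-0.0526 -0.0837]
0.2 [0.4584 0.098 ] delta [-0.057 -0.101]
0.1 [0.4557 0.0804] delta [-0.0596 -0.1186]
```

Emit:
drive_tool(steps=[{"slide": [-0.011,0,-0.012],"twist": 0},{"slide": [-0.011,0,-0.014],"twist": 0},{"slide": [-0.009,0,-0.015],"twist": 0},{"slide": [-0.007,0,-0.014],"twist": 0},{"slide": [0,0,0],"twist": 0}], newtons=80)

```text
time: 26.9
position: [0.4773, -0.0253, 0.1484]
tcp_rot: [[-0.02, 0.909, 0.417], [1.0, 0.022, 0.0], [-0.009, 0.417, -0.909]]
contact_force: [1.7, -1.7, -1.9]
opening: 0.0095
```

```bash
python3 arc.py
```

```text
t 26.9 p [ 0.4773 -0.0253  0.1484] w 0.0146 disc 0.020514 theta 0.505 tilt 24.6 F [ 1.7 -1.7 -1.9] open 0.0095
0.5 [0.4767 0.148 ] delta [-0.0006 -0.0004]
0.4 [0.4689 0.132 ] delta [-0.0084 -0.0164]
0.3 [0.4628 0.1153] delta [-0.0145 -0.0331]
0.2 [0.4584 0.098 ] delta [-0.0189 -0.0503]
0.1 [0.4558 0.0805] delta [-0.0215 -0.0679]
0.02 [0.4549 0.0657] delta [-0.0224 -0.0827]
```

Emit:
drive_tool(steps=[{"slide": [-0.007,0,-0.014],"twist": 0},{"slide": [-0.006,0,-0.015],"twist": 0},{"slide": [-0.004,0,-0.015],"twist": 0},{"slide": [-0.002,0,-0.012],"twist": 0},{"slide": [0,0,0],"twist": 0}])

```text
time: 27.52
position: [0.4597, -0.026, 0.0925]
tcp_rot: [[-0.019, 0.907, 0.421], [1.0, 0.022, -0.001], [-0.011, 0.421, -0.907]]
contact_force: [1.6, -2.1, -2.4]
opening: 0.0093
```

```bash
python3 arc.py
```

```text
t 27.525 p [ 0.4597 -0.026   0.0925] w 0.0179 disc 0.010759 theta 0.188 tilt 24.9 F [ 1.6 -2.1 -2.4] open 0.0093
0.1 [0.4558 0.0805] delta [-0.0038 -0.012 ]
0.02 [0.455  0.0657] delta [-0.0047 -0.0268]
```

Emit:
drive_tool(steps=[{"slide": [-0.001,0,-0.009],"twist": 0},{"slide": [-0.001,0,-0.006],"twist": 0},{"slide": [0,0,-0.003],"twist": 0},{"slide": [0,0,0],"twist": 0}])

```text
time: 28.02
position: [0.4579, -0.026, 0.0742]
tcp_rot: [[-0.02, 0.907, 0.421], [1.0, 0.022, -0.001], [-0.011, 0.421, -0.907]]
contact_force: [3.4, -0.9, -2.5]
opening: 0.0092
```

```bash
python3 arc.py;  python3 -c "
from snap import *
snap('c9',{'scene':(210,150,115,100,6),'top':(240,140,110,105,6)})"
```

```text
t 28.025 p [ 0.4579 -0.026   0.0742] w 0.0193 disc 0.007977 theta 0.091 tilt 24.9 F [ 3.4 -0.9 -2.5] open 0.0092
0.02 [0.455  0.0657] delta [-0.0029 -0.0085]
```

View pics/c9_scene.png

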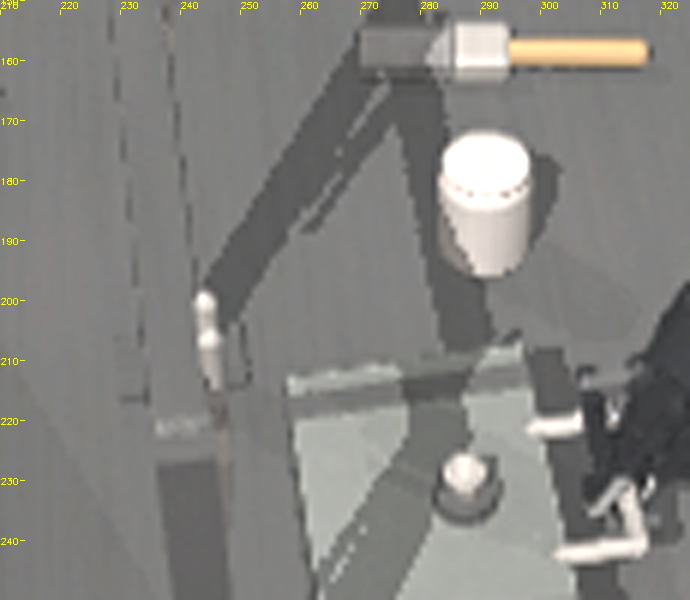

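The lid is almost down, with the bar held at about (315,232) and the lock visible at (287,231). I'll lower the last bit gently.

Emit:
drive_tool(steps=[{"slide": [-0.001,0,-0.005],"twist": 0},{"slide": [0,0,-0.004],"twist": 0},{"slide": [0,0,0],"twist": 0}])

```text
time: 28.5
position: [0.4576, -0.0261, 0.0661]
tcp_rot: [[-0.02, 0.906, 0.423], [1.0, 0.023, -0.001], [-0.011, 0.423, -0.906]]
contact_force: [2.8, -2.0, -2.6]
opening: 0.0092
```

```bash
python3 arc.py
```

```text
t 28.5 p [ 0.4576 -0.0261  0.0661] w 0.0199 disc 0.006892 theta 0.049 tilt 25.0 F [ 2.8 -2.  -2.6] open 0.0092
0.02 [0.455  0.0657] delta [-0.0027 -0.0004]
```

Emit:
drive_tool(steps=[{"slide": [0,0,-0.004],"twist": 0},{"slide": [0,0,-0.003],"twist": 0},{"slide": [0,0,0],"twist": 0}])

```text
time: 28.88
position: [0.4576, -0.0261, 0.0657]
tcp_rot: [[-0.02, 0.906, 0.424], [1.0, 0.023, -0.002], [-0.012, 0.423, -0.906]]
contact_force: [1.1, -2.1, -1.6]
opening: 0.0094
```

```bash
python3 arc.py
```

```text
t 28.875 p [ 0.4576 -0.0261  0.0657] w 0.02 disc 0.006858 theta 0.046 tilt 25.1 F [ 1.1 -2.1 -1.6] open 0.0094
0.02 [0.455  0.0658] delta [-0.0026  0.0001]
```

Emit:
drive_tool(steps=[{"slide": [0,0,-0.006],"twist": 0}])

```text
time: 29.0
position: [0.458, -0.0261, 0.0648]
tcp_rot: [[-0.02, 0.905, 0.425], [1.0, 0.023, -0.002], [-0.012, 0.425, -0.905]]
contact_force: [-46.1, 3.1, 54.0]
opening: 0.0094
```

```bash
python3 arc.py;  python3 -c "
from snap import *
snap('d0',{'scene':(245,195,90,80,7),'top':(250,180,95,70,7)})"; python3 - <<'E'
import pickle
from h import *
P=pickle.load(open('d0.pkl','rb'))
for th in (0,.05):
  print(th)
  for d,y,h in ((.14,.11,.006),(.14,-.11,.006),(0,.11,.006),(0,-.11,.006),(.178,.045,.003),(.178,-.045,.003)):
    X=R(.0236)@np.array([.07-d*np.cos(th)+h*np.sin(th),y,.0755+d*np.sin(th)+h*np.cos(th)])+[.557,-.0239,0]
    print(d,y,proj(P['scene'],X).round(1)+.5,proj(P['top'],X).round(1)+.5)
E
```

```text
t 29.0 p [ 0.458  -0.0261  0.0648] w 0.0207 disc 0.006854 theta 0.045 tilt 25.1 F [-46.1   3.1  54. ] open 0.0094
0.02 [0.455  0.0658] delta [-0.003  0.001]
0
0.14 0.11 [[309.  259.4]] [[264.7 237.6]]
0.14 -0.11 [[298.1 208.1]] [[327.5 236.4]]
0 0.11 [[265.2 264.4]] [[264.3 198.3]]
0 -0.11 [[258.4 212.2]] [[326.3 197.1]]
0.178 0.045 [[316.9 242.5]] [[283.4 248.2]]
0.178 -0.045 [[312.  221.6]] [[309.2 247.7]]
0.05
0.14 0.11 [[309.  258.2]] [[264.6 237.3]]
0.14 -0.11 [[298.  206.8]] [[327.7 236.1]]
0 0.11 [[265.1 264.4]] [[264.3 198.2]]
0 -0.11 [[258.3 212.2]] [[326.3 197. ]]
0.178 0.045 [[316.9 240.8]] [[283.4 247.9]]
0.178 -0.045 [[312. 220.]] [[309.3 247.4]]
```

View pics/d0_scene.png

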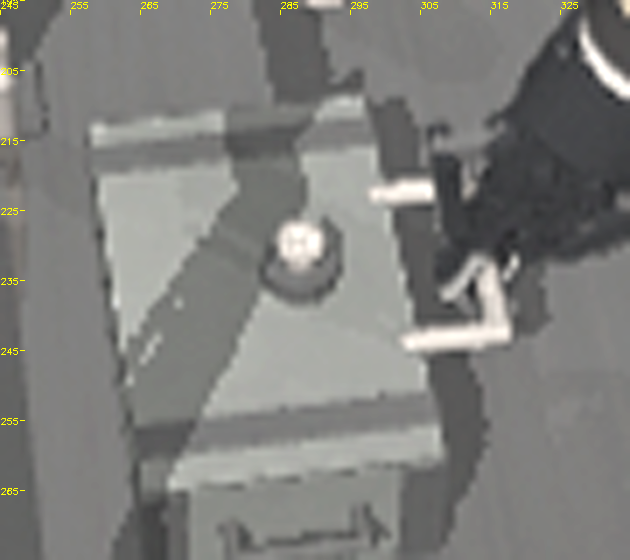

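View pics/d0_top.png

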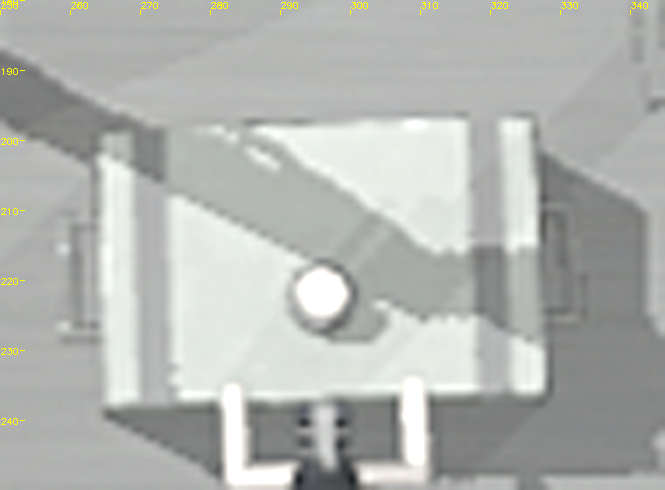

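The lid lies flat: front corner at about (308,260), against (309,259) predicted for closed. I'll release the bar without pressing further.

Emit:
drive_tool(steps=[{"slide": [0,0,0],"twist": 0},{"slide": [0,0,0],"twist": 0},{"slide": [0,0,0],"twist": 0}], hand=0.35)

```text
time: 29.48
position: [0.4577, -0.0248, 0.0651]
tcp_rot: [[-0.021, 0.905, 0.425], [1.0, 0.023, 0.001], [-0.009, 0.425, -0.905]]
contact_force: [0.1, 0.3, -0.2]
opening: 0.0297
```

```bash
python3 st.py; python3 rel.py .4494 .0785
```

```text
29.475 [ 0.4577 -0.0248  0.0651] q [-16.1 -34.6 -48.3  52.1   6.8  74. ] tooly az 1.5 z [ 0.425  0.001 -0.905] F [ 0.1  0.3 -0.2] T [-0.02  0.44  0.01] r 0.458 0.029692712297214267
bar u -1.8 w 15.7
rail u 330.8 w 194.8
tilt 25.1
```

Emit:
drive_tool(steps=[{"slide": [-0.006,0,0.012],"twist": 0},{"slide": [-0.012,0,0.025],"twist": 0},{"slide": [-0.01,0,0.03],"twist": 0},{"slide": [0,0,0.03],"twist": 0},{"slide": [0,0,0],"twist": 0}])

```text
time: 30.1
position: [0.4256, -0.0229, 0.1576]
tcp_rot: [[-0.022, 0.909, 0.415], [1.0, 0.021, 0.006], [-0.003, 0.415, -0.91]]
contact_force: [0.3, 0.4, 0.0]
opening: 0.0302
```

```bash
python3 st.py; python3 -c "
from snap import *
P=snap('d1',{'scene':(245,195,90,80,7),'top':(250,180,95,70,7)})
from h import *
for n in P:
  for m in masks_of('stud',P[n])[:2]:
    ys,xs=np.nonzero(m['region']); print(n,m['confidence'],m['position'],m['region'].sum(),xs.min(),xs.max(),ys.min(),ys.max())
"
```

```text
30.1 [ 0.4256 -0.0229  0.1576] q [-17.7 -41.6 -41.1  67.1   7.6  72.6] tooly az 1.3 z [ 0.415  0.006 -0.91 ] F [0.3 0.4 0. ] T [ 0.03  0.43 -0.03] r 0.426 0.03024759027513063
```

View pics/d1_scene.png

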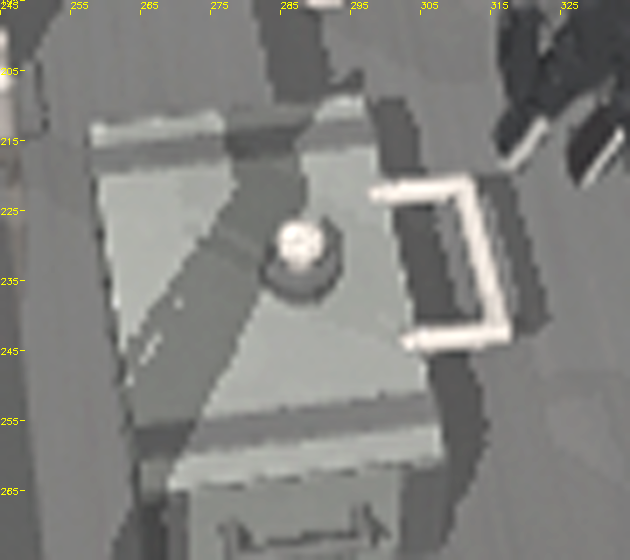

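View pics/d1_top.png

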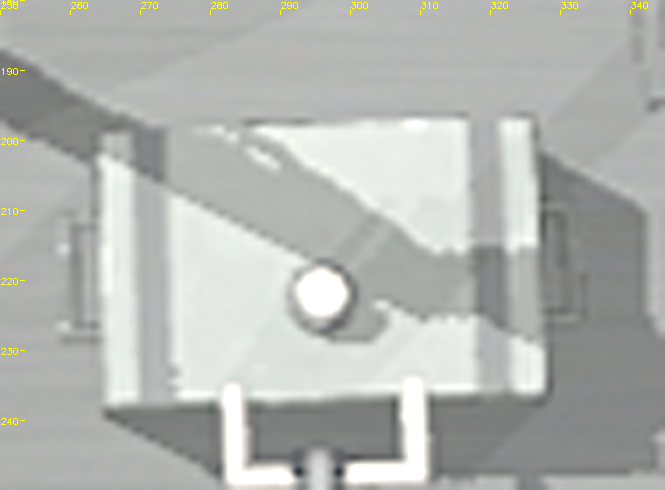

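```bash
python3 - <<'E'
import pickle
from h import *
P=pickle.load(open('d1.pkl','rb'))
for z in (.10,.105,.11,.115): print(z,atz(P['top'],(295.4,221.2),z).round(4),atz(P['scene'],(287.4,228.9),z).round(4))
f=lambda X:np.r_[proj(P['top'],X)[0]-[295.4,221.2],proj(P['scene'],X)[0]-[287.4,228.9]]
r=least_squares(f,[.537,-.024,.11]);print(r.x.round(4),r.fun.round(2))
for h in (.021,.027,.033):
  print(h,f([.537,-.0244,.0815+h]).round(2))
E
```

```text
0.1 [ 0.5387 -0.0245  0.1   ] [ 0.5384 -0.0297  0.1   ]
0.105 [ 0.538  -0.0245  0.105 ] [ 0.5389 -0.0257  0.105 ]
0.11 [ 0.5374 -0.0245  0.11  ] [ 0.5394 -0.0218  0.11  ]
0.115 [ 0.5367 -0.0244  0.115 ] [ 0.54   -0.0178  0.115 ]
[ 0.5385 -0.0247  0.1061] [ 0.05 -0.17  0.17  0.04]
0.021 [-0.03  0.39  0.62  0.74]
0.027 [-0.02  0.17  0.64 -0.4 ]
0.033 [-0.01 -0.06  0.66 -1.55]
```

Emit:
drive_tool(steps=[{"slide": [0.025,-0.001,0.002],"twist": 0},{"slide": [0.03,-0.001,0],"twist": 0},{"slide": [0.03,-0.001,0],"twist": 0},{"slide": [0.025,0,0],"twist": 0},{"slide": [0,0,0],"twist": 0}], hand=0, newtons=40)

```text
time: 30.92
position: [0.5316, -0.0238, 0.1439]
tcp_rot: [[-0.022, 0.919, 0.395], [1.0, 0.019, 0.011], [0.003, 0.395, -0.919]]
contact_force: [-0.4, -0.2, 0.1]
opening: -0.0003
```

```bash
python3 st.py; python3 -c "
from snap import *
P=snap('d2',{'scene':(245,195,90,80,7)})
"
```

```text
30.925 [ 0.5316 -0.0238  0.1439] q [-13.2 -21.1 -29.9  58.6   5.8  76.8] tooly az 1.2 z [ 0.395  0.011 -0.919] F [-0.4 -0.2  0.1] T [0.03 0.45 0.03] r 0.532 -0.00026799644024260187
```

View pics/d2_scene.png

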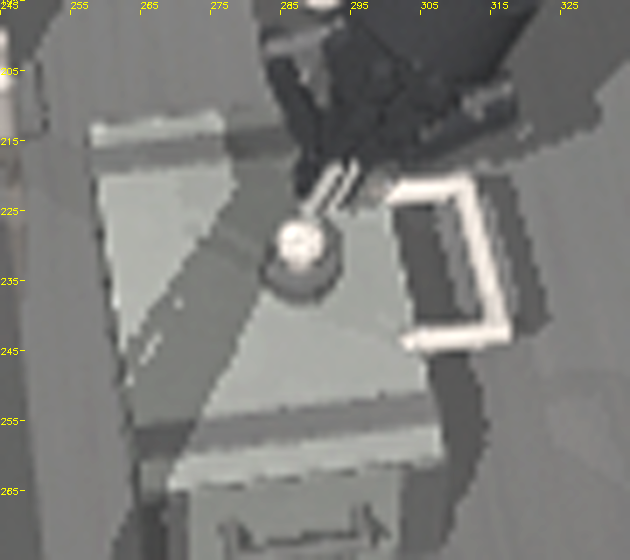

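Emit:
drive_tool(steps=[{"slide": [0.007,-0.001,-0.008],"twist": 0},{"slide": [0.001,0,-0.006],"twist": 0},{"slide": [0,0,0],"twist": 0}])

```text
time: 31.35
position: [0.5362, -0.0244, 0.1264]
tcp_rot: [[-0.021, 0.921, 0.39], [1.0, 0.018, 0.012], [0.004, 0.39, -0.921]]
contact_force: [-0.2, 0.5, 0.2]
opening: 0.0002
```

```bash
python3 st.py
```

```text
31.35 [ 0.5362 -0.0244  0.1264] q [-13.1 -19.6 -30.8  56.5   5.7  76.9] tooly az 1.1 z [ 0.39   0.012 -0.921] F [-0.2  0.5  0.2] T [-0.05  0.39 -0.05] r 0.537 0.00018933626537034475
```

Emit:
drive_tool(steps=[{"slide": [0.005,0,-0.002],"twist": 0},{"slide": [0.001,0,-0.002],"twist": 0},{"slide": [0,0,-0.002],"twist": 0},{"slide": [0,0,0],"twist": 0}])

```text
time: 31.85
position: [0.5427, -0.0245, 0.1208]
tcp_rot: [[-0.021, 0.92, 0.391], [1.0, 0.018, 0.012], [0.004, 0.392, -0.92]]
contact_force: [0.1, 0.9, -0.1]
opening: -0.0005
```

Emit:
drive_tool(steps=[{"slide": [0,0,-0.002],"twist": 0},{"slide": [0,0,-0.002],"twist": 0}])

```text
time: 32.1
position: [0.5434, -0.0246, 0.1185]
tcp_rot: [[-0.021, 0.919, 0.393], [1.0, 0.018, 0.011], [0.003, 0.394, -0.919]]
contact_force: [-5.8, 0.3, 8.0]
opening: -0.0004
```

Contact at TCP z ≈ 0.1185 with 8 N. I'll keep pressing in small rows.

Emit:
drive_tool(steps=[{"slide": [0,0,-0.002],"twist": 0},{"slide": [0,0,-0.002],"twist": 0}])

```text
time: 32.35
position: [0.5437, -0.0246, 0.1178]
tcp_rot: [[-0.021, 0.918, 0.396], [1.0, 0.019, 0.011], [0.003, 0.396, -0.918]]
contact_force: [-6.0, 1.6, 7.6]
opening: 0.0001
```

Emit:
drive_tool(steps=[{"slide": [0,0,-0.002],"twist": 0},{"slide": [0,0,-0.002],"twist": 0}])

```text
time: 32.6
position: [0.5437, -0.0247, 0.1171]
tcp_rot: [[-0.021, 0.918, 0.397], [1.0, 0.019, 0.01], [0.002, 0.397, -0.918]]
contact_force: [-6.2, 0.8, 8.0]
opening: 0.0001
```

Emit:
drive_tool(steps=[{"slide": [0,0,-0.003],"twist": 0},{"slide": [0,0,-0.003],"twist": 0},{"slide": [0,0,-0.003],"twist": 0}])

```text
time: 32.98
position: [0.5443, -0.0247, 0.1138]
tcp_rot: [[-0.021, 0.916, 0.401], [1.0, 0.019, 0.01], [0.001, 0.401, -0.916]]
contact_force: [-6.9, 0.5, 8.6]
opening: -0.0002
```

```bash
python3 st.py
```

```text
32.975 [ 0.5443 -0.0247  0.1138] q [-12.9 -18.6 -31.7  53.9   5.7  77.1] tooly az 1.2 z [ 0.401  0.01  -0.916] F [-6.9  0.5  8.6] T [0.13 1.13 0.11] r 0.545 -0.00017453695149248448
```

Emit:
drive_tool(steps=[{"slide": [0,0,-0.003],"twist": 0},{"slide": [0,0,-0.003],"twist": 0}])

```text
time: 33.22
position: [0.5446, -0.0247, 0.1113]
tcp_rot: [[-0.021, 0.915, 0.403], [1.0, 0.019, 0.009], [0.0, 0.403, -0.915]]
contact_force: [-6.3, 0.7, 7.0]
opening: 0.0
```

Emit:
drive_tool(steps=[{"slide": [0,0,-0.003],"twist": 0}])

```text
time: 33.35
position: [0.5448, -0.0247, 0.1101]
tcp_rot: [[-0.022, 0.914, 0.404], [1.0, 0.02, 0.009], [0.0, 0.404, -0.915]]
contact_force: [-5.1, 0.2, 6.7]
opening: 0.0003
```

Emit:
drive_tool(steps=[{"slide": [0,0,-0.003],"twist": 0}])

```text
time: 33.48
position: [0.5451, -0.0248, 0.1091]
tcp_rot: [[-0.022, 0.914, 0.406], [1.0, 0.02, 0.009], [-0.0, 0.406, -0.914]]
contact_force: [-7.1, 0.9, 8.9]
opening: -0.0001
```

Emit:
drive_tool(steps=[{"slide": [0,0,-0.0025],"twist": 0}])

```text
time: 33.6
position: [0.5453, -0.0248, 0.1086]
tcp_rot: [[-0.022, 0.913, 0.407], [1.0, 0.02, 0.008], [-0.001, 0.407, -0.913]]
contact_force: [-8.5, 1.3, 12.1]
opening: 0.0
```

Emit:
drive_tool(steps=[{"slide": [0,0,-0.0025],"twist": 0}])

```text
time: 33.72
position: [0.5453, -0.0248, 0.1085]
tcp_rot: [[-0.022, 0.913, 0.408], [1.0, 0.02, 0.008], [-0.001, 0.408, -0.913]]
contact_force: [-10.8, 0.7, 14.1]
opening: 0.0003
```

Emit:
drive_tool(steps=[{"slide": [0,0,-0.003],"twist": 0}])

```text
time: 33.85
position: [0.5454, -0.0248, 0.1084]
tcp_rot: [[-0.022, 0.912, 0.409], [1.0, 0.02, 0.008], [-0.001, 0.409, -0.912]]
contact_force: [-12.7, 1.2, 15.7]
opening: -0.0
```

Emit:
drive_tool(steps=[{"slide": [0,0,-0.0035],"twist": 0}])

```text
time: 33.98
position: [0.5455, -0.0248, 0.1084]
tcp_rot: [[-0.022, 0.912, 0.411], [1.0, 0.021, 0.007], [-0.002, 0.411, -0.912]]
contact_force: [-15.2, 1.3, 17.7]
opening: 0.0002
```

Hard stop at z = 0.1084: 10 mm of travel, then the force rose to 18 N with no further motion. Backing off.

Emit:
drive_tool(steps=[{"slide": [-0.001,0,0.008],"twist": 0},{"slide": [-0.01,0,0.03],"twist": 0},{"slide": [-0.03,0,0.03],"twist": 0},{"slide": [-0.05,0,0.03],"twist": 0},{"slide": [-0.05,0,0.02],"twist": 0},{"slide": [-0.03,0.02,0.01],"twist": 0},{"slide": [0,0,0],"twist": 0}])

```text
time: 34.85
position: [0.3702, -0.0047, 0.2429]
tcp_rot: [[-0.021, 0.909, 0.416], [1.0, 0.021, 0.004], [-0.005, 0.416, -0.909]]
contact_force: [0.7, -0.5, -0.1]
opening: 0.0
```

```bash
python3 st.py; python3 -c "
from snap import *
P=snap('d3',{'scene':(245,195,90,80,7),'top':(130,130,320,160,2)})
"
```

```text
34.85 [ 0.3702 -0.0047  0.2429] q [-17.4 -49.3 -34.7  81.1   7.4  72.8] tooly az 1.3 z [ 0.416  0.004 -0.909] F [ 0.7 -0.5 -0.1] T [-0.06  0.34  0.03] r 0.37 4.730808510538736e-06
```

View pics/d3_scene.png

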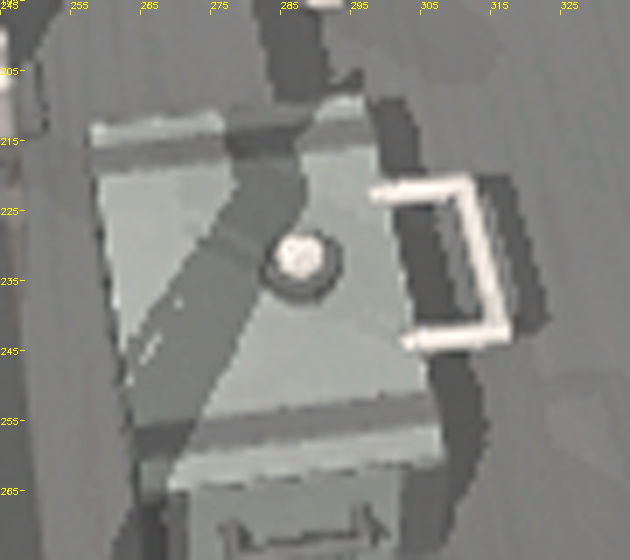

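View pics/d3_top.png

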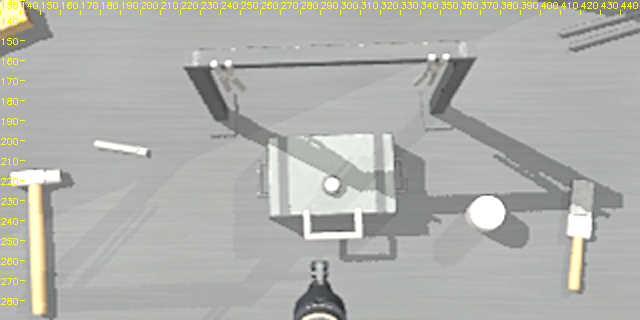

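The lid is closed, and the stud cap sits 2 px lower in scene (row about 231.5, was 229.4), which fits 10 mm of travel. The tin, hammer, brush and tongs are where they were, and the gripper is clear.

```bash
python3 -c "
from workcell import *
print(hand_in())"
```

```text
the job is handed in; nothing more can be done
None
```

The chisel is in its rests, the lid is shut and the lock stud is fully in. I handed the job in after about 35 s of the 72 s allowed, and no verdict is reported.

**What I did**
- **Chisel:** I picked up the larger chisel, lowered it into both V rests and let go. The pictures taken before closing showed it centred in both rests to about 2 mm.
- **Lid:** The moves only turn the tool about z, so I got a 23–25° lean by rising against joint 4's limit. I then hooked the open lid's bar from the robot's side, below the rail, gripped it and lowered the lid all the way down without letting go.
- **Stud:** I pressed it in small steps. It slid at about 8 N and stopped hard after 10 mm, where the force rose to 18 N with no more movement.

**Last checks**
- The lid's corners match the closed position.
- The stud cap sits about 2 pixels lower in the scene picture, which fits 10 mm.
- The tin, hammer, brush and tongs look unmoved, and the gripper was well clear with no contact.

**What did not go cleanly**
- **Joint 3:** An early attempt to get the lean by reaching too far out took joint 3 to a reading of 81.4°, against its limit of 81.34°. The wrist force read about 86 N in total for that moment. Joint 4 was also held at 131.4°, just inside its 131.49° limit, while I built up the lean.
- **Pressing the closed lid:** My last push on the bar, with the lid already down, peaked briefly at about 54 N downward (71 N in total). That is above the 50 N given for pressing the lid and lock.

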